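# Load the electron microscope's airlock tray

### The arm

A 6-joint arm with a two-finger parallel gripper is mounted at the origin on the work surface. World frame = base frame: x ahead of the robot, y to its left, z up, the work surface at z = 0. Lengths are in m, angles in degrees, forces in N, time in s.
With the tool pointing down it reaches from about 0.35 to 0.875 m from the base axis. Payload 4.2 kg.
Tool frame: the origin (TCP) lies midway between the tips of the shut fingers; the grasp point (between the pads) lies 19 mm behind it; y points along the fingers, x is the direction in which the jaws open and shut, and the axes are right-handed (so a half turn about y gives the same grasp; the last joint's range is limited). The gripper opens to 87 mm and grips with 3 to 60 N. Pads are 19 mm wide; open, the fingers measure 117 mm over their backs; the gripper's body (75 mm by 190 mm) begins 51 mm behind the grasp point.
Start: joints at [81.28, 22.042, 0.453, 0, -68.411, -14.817], TCP at [0.25, 0.573, 0.223] pointing down, gripper open.
Joint ranges: [-179.83, 179.83], [-69.29, 118.12], [-61.27, 80.66], [-181.25, 117.63], [-171.15, -9.14], [-177.46, 177.46]. Speed limits (degrees/s): [159.86, 159.86, 180, 180, 180, 180].

### API

Orientations are given as a 3x3 rotation matrix whose columns are the frame's x, y, z axes.
In Python, from station import * gives the robot as it stands.
- The arm moves only by the tool jog_arm, never from a script. Its argument "series" is a list of rows, each a list of 3 entries, a list of its own where there are three numbers: the shift along the tool's x, y, z in m, then the turn, a rotation vector about the tool's x, y, z in degrees, then the finger opening in m, from 0 to 0.087. A call has 1 to 10 rows; each row shifts and turns the commanded pose from where the row before left it, along the tool's axes as they then stand; what a row does not reach is not made up. A row lasts 1/8 s, in which the tool goes at most 62.5 mm and 10.7 degrees, less where a joint would pass 70% of its speed; a pose out of reach is approached as far as the arm can. A call is refused whole if a number of a shift passes 0.0625 or a number of a turn 10.7, either way. A call with a gripper value outside its range is refused whole. The fingers move at their own pace and stop on an object; the grip force is fixed at half the most. Time passes only in rows, so rows that do not move let the fingers close. It gives the time, the measured TCP pose, the force and the opening at its end, in the units of the state.
- sense(): the state, without advancing time (a new reading comes with each control period).
- capture(name): name is "scene" or "top" or "wrist"; returns the picture (420x560x3 uint8, red, green, blue); there is no depth.
- camera_info(name): a dict with "fx", "fy", "cx", "cy" (pixels), "k1" (the pictures are not rectified: a ray, as slopes to the right and down, at radius r is drawn at 1 + k1 r^2 times it, then the intrinsics apply), "rvec" (rotation vector, rad) and "tvec" (3), from world to camera coordinates, as OpenCV has them. Camera axes: x right, y down, z forward; pixel columns grow to the right and rows downward; lengths in m; the calibration is good to about 2 mm. A picture is of the moment at which its call begins: read the wrist's pose just before it. camera_info takes no time and is no camera call; for the wrist camera it gives the pose at the moment of the call.
- finish_job(): hands the job in, once; it reports no verdict.
The state is a dict: "time_s": time; "joints": joint angles; "joint_velocities": joint speeds; "effort": joint torques, N m; "tcp_pos": TCP position; "ee_rot": TCP orientation; "wrist_force": force on the tool from outside, world axes, zero at the start; "moment": the same for the moment, N m; "gripper_width": opening from 0.0 (shut) to 1.0 (fully open).
Only numpy, scipy, OpenCV 4.12 (cv2) and the standard library are available. Lean on these libraries where they do the work, as an engineer would, in place of code of your own. Each camera call takes 0.05 s, during which the arm holds its last target. There are 200 camera calls.

### The job

Pull the airlock's sprung tray out to its stop, then load the shuttles that are there, one after the other in the order red (pocket 1), yellow (pocket 2), blue (pocket 3): park each in the cradle of the angled block with its head uphill, let go of it there, take it again by its coloured head and stand it upright, head up and fully down, in the pocket of its own colour. When all are in, push the tray fully home, and leave everything else on the bench where it is.

Things in the scene. Friction and masses are not known exactly. Their poses are not given: they have to be found in the camera images.
- shuttle_red: specimen shuttle: square bar 24 x 24 x 140 mm, 0.11 to 0.22 kg; red head half at its +x end, bare metal foot half (heavier, centre of mass 10 to 20 mm footwards of the middle), its last 10 mm dark. Origin: middle of the bar, on its centre line; +x points along it to the head. Starts lying on the bench, origin 12 mm high. May be absent
- shuttle_yellow: specimen shuttle: square bar 24 x 24 x 140 mm, 0.11 to 0.22 kg; yellow head half at its +x end, bare metal foot half (heavier, centre of mass 10 to 20 mm footwards of the middle), its last 10 mm dark. Origin: middle of the bar, on its centre line; +x points along it to the head. Starts lying on the bench, origin 12 mm high. May be absent
- shuttle_blue: specimen shuttle: square bar 24 x 24 x 140 mm, 0.11 to 0.22 kg; blue head half at its +x end, bare metal foot half (heavier, centre of mass 10 to 20 mm footwards of the middle), its last 10 mm dark. Origin: middle of the bar, on its centre line; +x points along it to the head. Starts lying on the bench, origin 12 mm high. May be absent
- cradle: orange channel of the parking block, 45 degree slope, 30 mm wide inside. Origin: where a parked shuttle's origin comes to lie; +x up the slope (head this way), y level across, +z square out of the floor. Floor at z = -12 mm, x -70 to +10 mm; 6 mm thick side walls rise to z = +2 mm. Foot stop at x = -70 mm, to z = +10 mm. A let-go shuttle slides towards the stop; its head juts out free
- block: fixed grey foot of the angled parking block: plate 10 mm thick, 70 mm wide, from x = -75 to +35 mm of this point on the bench; +x is the uphill side, roughly towards the robot; the orange cradle's origin is 80 mm above this point
- airlock: fixed white airlock hood, 250 mm wide (y), 223 mm tall, clear top, open front. Origin on the bench under the middle pocket when the tray is home; hood reaches from x = -50 to +90 mm, front faces -x, the way the tray comes out
- tray (a joint): metres the airlock tray is out: 0 fully home in the hood, 0.14 out at its stop. A weak spring (18 N/m) draws it home but a 6 N friction brake keeps it where it is left; pulling takes 6 to 9 N
- tray_grip (a point): on the tray's black upright handle plate, 14 mm thick (x), 80 mm wide (y), 40 mm tall; the point is mid-plate, 10 mm below its top, 30 mm above the tray plate. Axes are the tray's: -x the way it comes out, z up. The pocket block begins 108 mm behind this point (+x)
- pocket1 (a point): floor centre of tray pocket 1 (red patches, one white dot): square hole 28 x 28 mm, sides along the tray's x and y, 45 mm deep, 4 mm chamfer at the mouth. Pockets are 60 mm apart along y. A seated shuttle's origin is 70 mm above this point. With the tray out the row is 90 mm in front of the hood
- pocket2 (a point): floor centre of tray pocket 2 (yellow patches, two white dots): square hole 28 x 28 mm, sides along the tray's x and y, 45 mm deep, 4 mm chamfer at the mouth. Pockets are 60 mm apart along y. A seated shuttle's origin is 70 mm above this point. With the tray out the row is 90 mm in front of the hood
- pocket3 (a point): floor centre of tray pocket 3 (blue patches, three white dots): square hole 28 x 28 mm, sides along the tray's x and y, 45 mm deep, 4 mm chamfer at the mouth. Pockets are 60 mm apart along y. A seated shuttle's origin is 70 mm above this point. With the tray out the row is 90 mm in front of the hood
- jar: bystander: white-labelled jar with a black cap, 52 mm across, 70 mm tall; origin at its underside middle
- wash_bottle: bystander: white bottle with a red cap, 60 mm across, 150 mm tall; origin at its underside middle
- mug: bystander: blue mug, 76 mm across, 85 mm tall; origin at its underside middle
- screwdriver: bystander: screwdriver lying flat, 170 mm long; origin at its underside
- stub_box: bystander: clear box with blue lid, 92 x 72 x 34 mm; origin at its underside middle
- puck: bystander: brass disc, 50 mm across, 30 mm tall; origin at its underside middle
Mind the look-alikes: they are no part of the job. Leave any pink or purple look-alike of the shuttle_red alone.

How it is judged:
By the outcome, as a careful person would: the job done as asked, in the order asked, and still so for the second after the job is handed in, with the robot touching nothing.
Of shuttle_red, shuttle_yellow, shuttle_blue only 2 to 3 are there at a start; the rules pass over those that are not, and their reading is None.
At some moment in a run one of shuttle_red, shuttle_yellow, shuttle_blue may be knocked a few centimetres aside while the robot is not near it.
It also fails if it takes over 210 s, if anything falls off the work surface, if the arm or the gripper's body presses on something with over 40 N, if the wrist force passes 120 N, or if a joint passes its speed limit or range.

## Working session

There is one attempt and no reset: what is moved stays moved. The work goes in short steps, Python scripts to look and compute and a tool call to move; the robot and the scene stay as the last step left them, time stands still between calls to the robot, and variables do not carry over. Pictures are saved under pics/ and viewed, about 12 in all and at most 16, crops included, and the job is handed in when it is done.

Besides the shell and the picture viewer there is one more tool, called after ">>>" by a JSON object that holds its "api" and its "payload", one argument or row to a line. jog_arm: Moves the arm, as the interface text tells. Its arguments: {"type":"object","properties":{"series":{"type":"array","items":{"type":"array"}}},"required":["series"]}

```bash
ls; mkdir -p pics
python3 - <<'E'
from station import *
import cv2
for n in("scene","top","wrist"):
    i=camera_info(n); print(n,i)
    cv2.imwrite(f"pics/{n}0.png",capture(n)[...,::-1])
s=sense();print(s)
E
```

```text
pics
scene {'fx': 449.472969961497, 'fy': 449.472969961497, 'cx': 276.6749707090403, 'cy': 213.26058366052638, 'k1': -0.13789286752735416, 'rvec': array([ 0.16117795, -3.08613338,  0.48705537]), 'tvec': array([0.5036911 , 0.06902304, 1.47656987])}
top {'fx': 509.46057836894033, 'fy': 509.46057836894033, 'cx': 287.3421278303936, 'cy': 216.22088693438283, 'k1': -0.06697718217442009, 'rvec': array([ 2.07207916, -2.14230969,  0.23230832]), 'tvec': array([0.03292079, 0.50711073, 1.27289022])}
wrist {'fx': 367.56592383363716, 'fy': 367.56592383363716, 'cx': 275.76550501562383, 'cy': 212.36169416798424, 'k1': -0.07645053020383102, 'rvec': array([-1.61625845,  2.46710028,  0.37614875]), 'tvec': array([ 0.62303022, -0.03626599,  0.39121904])}
{'time_s': 0.15, 'joints': array([ 8.12771259e+01,  2.20795762e+01,  4.00107984e-01, -1.78061522e-02,
       -6.84114259e+01, -1.48155949e+01]), 'joint_velocities': array([-0.06358926, -0.11182351,  0.16179047,  0.0557847 ,  0.05401805,
        0.06627437]), 'effort': array([-2.98142345e-05, -3.91053236e+01,  1.87588942e+01,  4.22240630e+00,
        1.23943220e-02, -1.34810471e-04]), 'tcp_pos': array([0.24943397, 0.57259694, 0.22174527]), 'ee_rot': array([[-3.99469320e-01, -5.26216464e-04,  9.16746413e-01],
       [-9.16745154e-01, -1.52421126e-03, -3.99469647e-01],
       [ 1.60752271e-03, -9.99998700e-01,  1.26469242e-04]]), 'wrist_force': array([-0.12955875, -0.05724422, -0.45749906]), 'moment': array([0.0437445 , 0.0264378 , 0.02846432]), 'gripper_width': 0.9972634681973147}
```

View pics/top0.png

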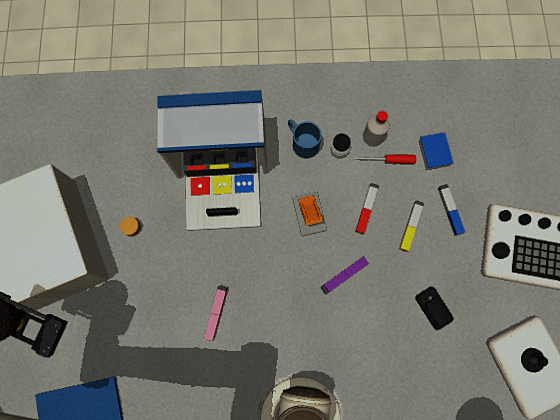

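View pics/scene0.png

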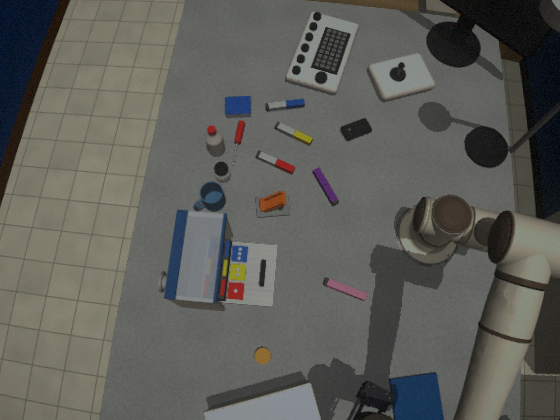

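```bash
cat > h.py <<'E'
import numpy as np,cv2
from scipy.spatial.transform import Rotation as Ro
from station import *
def cam(n):
    i=camera_info(n);K=np.array([[i['fx'],0,i['cx']],[0,i['fy'],i['cy']],[0,0,1.]])
    return K,np.array([i['k1'],0,0,0.]),np.array(i['rvec']),np.array(i['tvec'])
def w2p(c,P): return cv2.projectPoints(np.float64(P).reshape(-1,1,3),c[2],c[3],c[0],c[1])[0].reshape(-1,2)
def p2w(c,uv,z):
    n=cv2.undistortPoints(np.float64(uv).reshape(-1,1,2),c[0],c[1]).reshape(-1,2)
    R=cv2.Rodrigues(c[2])[0];o=-R.T@c[3];d=np.c_[n,np.ones(len(n))]@R
    return o+d*((z-o[2])/d[:,2])[:,None]
def blobs(img,lo,hi,amin=30):
    m=cv2.inRange(cv2.cvtColor(img,cv2.COLOR_RGB2HSV),np.array(lo),np.array(hi))
    n,l,s,ce=cv2.connectedComponentsWithStats(m)
    return [(s[k,4],ce[k],l==k) for k in range(1,n) if s[k,4]>=amin]
COL=dict(red=((0,170,90),(6,255,255)),yellow=((24,150,110),(33,255,255)),blue=((104,170,70),(116,255,255)),orange=((8,170,110),(20,255,255)),purple=((130,80,60),(150,255,255)))
E
python3 - <<'E'
from h import *
for n in("top","scene"):
    im=cv2.imread(f"pics/{n}0.png")[...,::-1];c=cam(n)
    for k,(lo,hi) in COL.items():
        for a,ce,m in blobs(np.ascontiguousarray(im),lo,hi):
            r=cv2.minAreaRect(np.argwhere(m)[:,::-1].astype(np.float32))
            ends=p2w(c,[ce],0.02)[0]
            print(n,k,a,ce.round(1),np.round(r[1],1),np.round(r[2],1),ends.round(4))
im=cv2.imread("pics/top0.png")[90:300,150:480]
cv2.imwrite("pics/topc.png",cv2.resize(im,None,fx=2.4,fy=2.4,interpolation=cv2.INTER_CUBIC))
E
```

```text
top red 81 [381.9 115.4] [9.2 9.2] 45.0 [ 0.7973 -0.2599  0.02  ]
top red 229 [400.8 158.4] [ 7. 29.] 90.0 [ 0.6686 -0.3023  0.02  ]
top red 81 [196.2 167.4] [ 4.3 18.2] 86.8 [0.6614 0.2613 0.02  ]
top red 311 [200.  185.5] [17. 18.] 90.0 [0.6091 0.2504 0.02  ]
top red 210 [363.2 220.2] [ 9.  23.5] 17.1 [ 0.4981 -0.1868  0.02  ]
top yellow 76 [219.  166.1] [ 3.9 18.3] 84.8 [0.6628 0.1985 0.02  ]
top yellow 291 [221.9 184.5] [17. 18.] 90.0 [0.61   0.1907 0.02  ]
top yellow 220 [407.8 237.7] [ 8.9 24. ] 18.4 [ 0.4465 -0.3028  0.02  ]
top blue 1089 [208.8  98.3] [ 10.7 103.3] 86.8 [0.8658 0.2272 0.02  ]
top blue 782 [436.2 149.6] [33.  24.7] 75.1 [ 0.6912 -0.4036  0.02  ]
top blue 299 [210.5 146.3] [  2.9 105.2] 87.0 [0.7212 0.222  0.02  ]
top blue 77 [241.1 165. ] [ 4. 18.] 90.0 [0.6639 0.1377 0.02  ]
top blue 251 [243.6 183.2] [17. 17.] 90.0 [0.6116 0.1317 0.02  ]
top blue 206 [456.3 221.6] [24.2  8.5] 69.8 [ 0.4858 -0.4382  0.02  ]
top blue 2610 [ 79.4 403.3] [42.7 80.7] 80.5 [0.0493 0.5574 0.02  ]
top orange 434 [310. 210.] [29.3 16.9] 70.6 [ 0.5308 -0.0456  0.02  ]
top orange 255 [
[... 467 characters left out ...]
 yellow 104 [302.7 136.3] [17.9  5.4] 26.6 [ 0.4467 -0.3035  0.02  ]
scene yellow 49 [224.5 267.5] [15.  3.] 90.0 [0.6538 0.1842 0.02  ]
scene yellow 197 [237.4 271.7] [15. 15.] 90.0 [0.6112 0.193  0.02  ]
scene blue 388 [237.6 104.6] [16.3 24. ] 86.6 [ 0.6904 -0.4071  0.02  ]
scene blue 79 [294.6 102.1] [ 5.1 15.6] 82.9 [ 0.4871 -0.4385  0.02  ]
scene blue 50 [234.7 252. ] [ 4.8 13.6] 9.5 [0.6279 0.1306 0.02  ]
scene blue 47 [244.  253.4] [ 5.5 13.6] 6.3 [0.5978 0.132  0.02  ]
scene blue 1781 [417.5 398.8] [46.1 47.7] 84.5 [0.0258 0.526  0.02  ]
scene orange 275 [272.3 200.9] [13.9 26.9] 74.7 [ 0.5269 -0.0544  0.02  ]
scene purple 246 [325.  184.3] [36.7  6.7] 59.5 [ 0.3569 -0.1319  0.02  ]
```

View pics/topc.png

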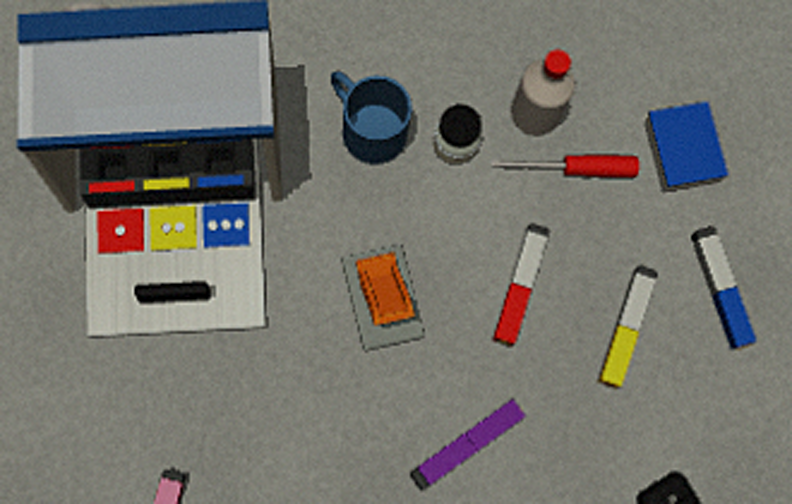

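```bash
cat >> h.py <<'E'
from scipy.optimize import minimize
def box(x0,x1,y0,y1,z0,z1): return np.array([[x,y,z] for x in(x0,x1) for y in(y0,y1) for z in(z0,z1)])
def fit(views,parts,x0,T,scale=(.01,.01,5)):
    "views: (cam, bool mask, occluder parts); T(p)->R,t; maximises silhouette IoU at 4x"
    big=[(c,cv2.GaussianBlur(cv2.resize(m.astype(np.float32),None,fx=4,fy=4,interpolation=cv2.INTER_LINEAR),(0,0),2)) for c,m in views]
    def cost(q):
        R,t=T(np.array(x0)+q*np.array(scale));J=0
        for c,m in big:
            d=np.zeros(m.shape,np.uint8)
            for P in parts:
                uv=w2p(c,P@R.T+t)*4+1.5
                h=cv2.convexHull((uv*16).astype(np.int32)); cv2.fillConvexPoly(d,h,1,shift=4)
            d=cv2.GaussianBlur(d.astype(np.float32),(0,0),2)
            J+=1-np.minimum(d,m).sum()/np.maximum(d,m).sum()
        return J/len(big)
    best=min((minimize(cost,s,method='Nelder-Mead',options=dict(initial_simplex=np.r_[[s],np.array(s)+np.eye(len(x0))*k])) for s,k in((np.zeros(len(x0)),1),(np.zeros(len(x0)),-.5))),key=lambda r:r.fun)
    return np.array(x0)+best.x*np.array(scale),best.fun
def Rz(a): return Ro.from_euler('z',a,degrees=True).as_matrix()
def flat(z): return lambda p:(Rz(p[2]),np.array([p[0],p[1],z]))
R45=Ro.from_euler('y',-45,degrees=True).as_matrix()
CR=[box(-76,10,-21,-15,-18,2)/1e3,box(-76,10,15,21,-18,2)/1e3,box(-76,10,-21,21,-18,-12)/1e3,box(-76,-70,-21,21,-18,10)/1e3]
HEAD=[box(0,70,-12,12,-12,12)/1e3]
def crT(p): return Rz(p[2])@R45,np.array([p[0],p[1],.08])
def mask_near(im,k,xy,c,z=.012):
    uv=w2p(c,[[*xy,z]])[0]
    return min(blobs(im,*COL[k]),key=lambda b:np.hypot(*(b[1]-uv)))[2]
E
python3 - <<'E'
from h import *
I={n:np.ascontiguousarray(cv2.imread(f"pics/{n}0.png")[...,::-1]) for n in("top","scene")}
C={n:cam(n) for n in I}
for k,xy,y0 in(("red",(.498,-.187),-160),("yellow",(.446,-.303),-165),("blue",(.486,-.438),165)):
    x0=np.array([xy[0]+.035,xy[1],180.]); x0[1]+={"red":-.01,"yellow":-.01,"blue":.01}[k]; 
    for vs in(("top",),("scene",),("top","scene")):
        print(k,vs,*[np.round(a,4) for a in fit([(C[n],mask_near(I[n],k,xy,C[n])) for n in vs],HEAD,[*x0[:2],y0 if k!="blue" else -195],flat(.012))])
for vs in(("top",),("scene",),("top","scene")):
    print("cradle",vs,*[np.round(a,4) for a in fit([(C[n],mask_near(I[n],"orange",(.53,-.05),C[n])) for n in vs],CR,[.52,-.045,-160],crT,(.01,.01,10))])
# patches triangulated
Pm={n:cv2.Rodrigues(C[n][2])[0] for n in C}
for k,a,b in(("red",(200,185.5),(235.3,290.6)),("yel",(221.9,184.5),(237.4,271.7)),("handle",(222,211.5),(263,272.5))):
    u=[cv2.undistortPoints(np.float64([[q]]),C[n][0],C[n][1]).reshape(2,1) for n,q in(("top",a),("scene",b))]
    X=cv2.triangulatePoints(*[np.c_[Pm[n],C[n][3]] for n in("top","scene")],*u);print(k,(X[:3]/X[3]).ravel().round(4))
c=cam("wrist");s=sense();R=cv2.Rodrigues(c[2])[0]
print("cam in tool",(s['ee_rot'].T@(-R.T@c[3]-s['tcp_pos'])).round(4),(R@s['ee_rot']).round(3))
E
```

```text
red ('top',) [ 5.342000e-01 -2.015000e-01 -2.015485e+02] 0.2198
red ('scene',) [ 5.324000e-01 -2.020000e-01 -2.032073e+02] 0.4149
red ('top', 'scene') [ 5.310000e-01 -2.007000e-01 -2.013237e+02] 0.3207
yellow ('top',) [   0.481    -0.3203 -205.0517] 0.2435
yellow ('scene',) [   0.4806   -0.3119 -186.4231] 0.4637
yellow ('top', 'scene') [   0.4816   -0.3203 -204.9356] 0.3532
blue ('top',) [   0.5183   -0.4313 -162.2662] 0.3577
blue ('scene',) [   0.5209   -0.4457 -176.7716] 0.5743
blue ('top', 'scene') [   0.5211   -0.4377 -173.6928] 0.4658
cradle ('top',) [ 5.042000e-01 -4.750000e-02 -1.684734e+02] 0.1354
cradle ('scene',) [ 5.054000e-01 -4.570000e-02 -1.700302e+02] 0.2802
cradle ('top', 'scene') [ 5.049000e-01 -4.730000e-02 -1.686702e+02] 0.2136
red [0.6113 0.252  0.0121]
yel [0.6121 0.1918 0.0126]
handle [0.5304 0.1894 0.0351]
cam in tool [ 0.0008 -0.161   0.0824] [[ 1.    -0.001  0.   ]
 [ 0.    -0.3   -0.954]
 [ 0.001  0.954 -0.3  ]]
```

```bash
cat >> h.py <<'E'
import json
def tool(az,tilt=0):
    "tool down with z axis at azimuth az; tilt>0 swings the approach towards +z"
    c,s=np.cos(np.radians(az)),np.sin(np.radians(az)); y=np.array([0,0,-1.]);z=np.array([c,s,0]);x=np.cross(y,z)
    return np.c_[x,y,z]@Ro.from_rotvec([tilt,0,0],degrees=True).as_matrix()
def plan(wps,step=.05,ang=9.,start=None):
    "wps: (pos, R, opening, extra still rows[, step]) -> rows in calls of ten"
    s=sense();p,R=start or (s['tcp_pos'],s['ee_rot']);rows=[]
    for w in wps:
        P,Q,g,ex=w[:4];st=w[4] if len(w)>4 else step
        P=np.array(P);rv=Ro.from_matrix(R.T@Q).as_rotvec(degrees=True)
        n=int(np.ceil(max(np.linalg.norm(P-p)/st,np.linalg.norm(rv)/ang,1)))
        p0,R0=p,R
        for k in range(1,n+1):
            pt=p0+(P-p0)*k/n;Rt=R0@Ro.from_rotvec(rv*k/n,degrees=True).as_matrix()
            d=np.round(R.T@(pt-p),3 if k<n else 4)+0.;a=np.round(Ro.from_matrix(R.T@Rt).as_rotvec(degrees=True),1)+0.
            p=p+R@d;R=R@Ro.from_rotvec(a,degrees=True).as_matrix();rows.append([d.tolist(),a.tolist(),g])
        rows+=[[[0,0,0],[0,0,0],g]]*ex
    for k in range(0,len(rows),10): print(json.dumps(rows[k:k+10]).replace(" ",""))
    return p,R
def st():
    s=sense();print(round(s['time_s'],2),s['tcp_pos'].round(4),"F",s['wrist_force'].round(1),"g",round(s['gripper_width']*87,1),"j",s['joints'].round(0))
E
python3 - <<'E'
from h import *
T=tool(-90)
plan([([.31,.34,.25],tool(-60),.087,0),([.50,.19,.22],T,.087,3)])
E
```

```text
[[[0.038,-0.006,0.03],[0.0,7.3,0.0],0.087],[[0.034,-0.005,0.034],[0.0,7.3,0.0],0.087],[[0.029,-0.006,0.038],[0.0,7.3,0.0],0.087],[[0.024,-0.005,0.042],[0.0,7.3,0.1],0.087],[[0.0183,-0.006,0.0441],[0.0,7.3,0.0],0.087],[[-0.018,0.006,0.045],[0.0,6.0,0.0],0.087],[[-0.022,0.006,0.043],[0.0,6.0,0.0],0.087],[[-0.027,0.006,0.04],[0.0,6.0,0.0],0.087],[[-0.031,0.006,0.037],[0.0,6.0,0.0],0.087],[[-0.035,0.0062,0.0339],[0.0,6.0,0.0],0.087]]
[[[0,0,0],[0,0,0],0.087],[[0,0,0],[0,0,0],0.087],[[0,0,0],[0,0,0],0.087]]
```

>>> {"api": "jog_arm", "payload": {
  "series": [
    [[0.038,-0.006,0.03],[0.0,7.3,0.0],0.087],
    [[0.034,-0.005,0.034],[0.0,7.3,0.0],0.087],
    [[0.029,-0.006,0.038],[0.0,7.3,0.0],0.087],
    [[0.024,-0.005,0.042],[0.0,7.3,0.1],0.087],
    [[0.018,-0.006,0.044],[0.0,7.3,0.0],0.087],
    [[-0.018,0.006,0.045],[0.0,6.0,0.0],0.087],
    [[-0.022,0.006,0.043],[0.0,6.0,0.0],0.087],
    [[-0.027,0.006,0.04],[0.0,6.0,0.0],0.087],
    [[-0.031,0.006,0.037],[0.0,6.0,0.0],0.087],
    [[-0.035,0.006,0.034],[0.0,6.0,0.0],0.087]
  ]
}}

```text
time_s: 1.4
tcp_pos: [0.5013, 0.1894, 0.2203]
ee_rot: [[-1.0, 0.001, -0.004], [0.004, 0.001, -1.0], [-0.001, -1.0, -0.001]]
wrist_force: [-0.2, 1.0, 0.6]
gripper_width: 1.003
```

>>> {"api": "jog_arm", "payload": {
  "series": [
    [[0,0,0],[0,0,0],0.087],
    [[0,0,0],[0,0,0],0.087]
  ]
}}

```text
time_s: 1.65
tcp_pos: [0.5, 0.1904, 0.2203]
ee_rot: [[-1.0, 0.001, -0.001], [0.001, 0.001, -1.0], [-0.001, -1.0, -0.001]]
wrist_force: [-0.6, -0.3, 0.0]
gripper_width: 1.003
```

Run:
```python
from h import *
st();c=cam("wrist");im=capture("wrist");cv2.imwrite("pics/w1.png",im[...,::-1])
import pickle;pickle.dump(c,open("pics/w1.pkl","wb"))
```

```text
1.65 [0.5    0.1904 0.2203] F [-0.6 -0.3  0. ] g 87.2 j [ 38.  13. -12.  -0. -64. -38.]
```

View pics/w1.png

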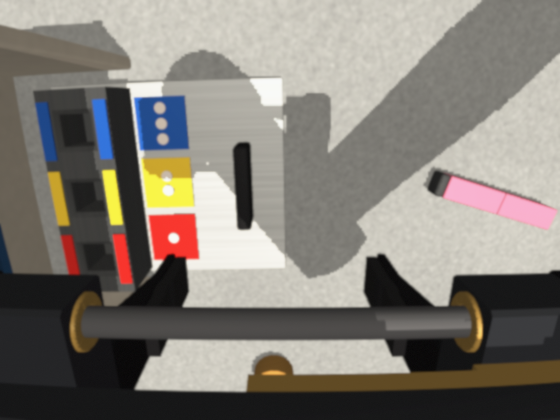

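Run:
```python
from h import *
import pickle
c=pickle.load(open("pics/w1.pkl","rb"));im=np.ascontiguousarray(cv2.imread("pics/w1.png")[...,::-1])
g=im[130:245,215:275].max(2)<45
n,l,s,ce=cv2.connectedComponentsWithStats(g.astype(np.uint8));k=1+s[1:,4].argmax()
pts=(np.argwhere(l==k)[:,::-1]+[215,130]).astype(np.float32);r=cv2.minAreaRect(pts);print(s[k],r)
for z in(.052,.012):print(z,p2w(c,cv2.boxPoints(r),z)[:,:2].round(4).tolist(),p2w(c,[r[0]],z).round(4))
for q in("red","yellow","blue"):
    for a,e,m in blobs(im,*COL[q],150):
        print(q,a,e.round(1),p2w(c,[e],.012)[0].round(4))
```

```text
[  19   13   18   85 1160] ((242.8735809326172, 185.09246826171875), (84.18133544921875, 15.116154670715332), 87.51044464111328)
0.052 [[0.537, 0.1461], [0.5235, 0.1456], [0.5218, 0.2249], [0.5362, 0.2255]] [[0.5296 0.1842 0.052 ]]
0.012 [[0.5415, 0.1509], [0.5264, 0.1503], [0.5245, 0.2392], [0.5406, 0.2399]] [[0.5333 0.1936 0.012 ]]
red 1726 [174.  235.9] [0.6095 0.2497 0.012 ]
red 424 [ 70.3 254.5] [0.7301 0.2726 0.012 ]
red 587 [122.3 257.8] [0.6701 0.2759 0.012 ]
yellow 1245 [167.2 190.3] [0.6123 0.1989 0.012 ]
yellow 719 [112.5 196.7] [0.6717 0.2056 0.012 ]
blue 1801 [161.6 122.7] [0.6123 0.1301 0.012 ]
blue 712 [102.5 128.3] [0.6731 0.1347 0.012 ]
blue 608 [ 46.2 130.9] [0.7332 0.136  0.012 ]
```

Run:
```python
from h import *
T=tool(-88.8)
a=plan([([.53,.187,.10],T,.06,0),([.53,.187,.025],T,.06,0,.03),([.53,.187,.025],T,0.0,4)])
print()
plan([([.53-.13,.187-.0027,.025],T,0.0,0,.013),([.53-.1402,.187-.0029,.025],T,0.0,2,.005)],start=a)
```

```text
[[[-0.01,0.04,0.001],[0.0,-0.4,0.0],0.06],[[-0.01,0.04,0.002],[0.0,-0.4,0.0],0.06],[[-0.01,0.0406,0.0013],[0.1,-0.4,-0.1],0.06],[[0.0,0.025,0.0],[0.0,0.0,0.0],0.06],[[0.0,0.025,0.0],[0.0,0.0,0.0],0.06],[[-0.0001,0.025,-0.0001],[0.0,0.0,0.0],0.06],[[0.0,0.0,0.0],[0.0,0.0,0.0],0.0],[[0,0,0],[0,0,0],0.0],[[0,0,0],[0,0,0],0.0],[[0,0,0],[0,0,0],0.0]]
[[[0,0,0],[0,0,0],0.0]]

[[[0.012,0.0,0.0],[0.0,0.0,0.0],0.0],[[0.012,0.0,0.0],[0.0,0.0,0.0],0.0],[[0.011,0.0,0.0],[0.0,0.0,0.0],0.0],[[0.012,0.0,0.0],[0.0,0.0,0.0],0.0],[[0.012,0.0,0.0],[0.0,0.0,0.0],0.0],[[0.012,0.0,0.0],[0.0,0.0,0.0],0.0],[[0.012,0.0,0.0],[0.0,0.0,0.0],0.0],[[0.012,0.0,0.0],[0.0,0.0,0.0],0.0],[[0.011,0.0,0.0],[0.0,0.0,0.0],0.0],[[0.012,0.0,0.0],[0.0,0.0,0.0],0.0]]
[[[0.0121,0.0001,0.0],[0.0,0.0,0.0],0.0],[[0.003,0.0,0.0],[0.0,0.0,0.0],0.0],[[0.004,0.0,0.0],[0.0,0.0,0.0],0.0],[[0.0032,0.0,-0.0001],[0.0,0.0,0.0],0.0],[[0,0,0],[0,0,0],0.0],[[0,0,0],[0,0,0],0.0]]
```

>>> {"api": "jog_arm", "payload": {
  "series": [
    [[-0.01,0.04,0.001],[0.0,-0.4,0.0],0.06],
    [[-0.01,0.04,0.002],[0.0,-0.4,0.0],0.06],
    [[-0.01,0.0406,0.001],[0.0,-0.4,0.0],0.06],
    [[0.0,0.025,0.0],[0.0,0.0,0.0],0.06],
    [[0.0,0.025,0.0],[0.0,0.0,0.0],0.06],
    [[0.0,0.025,0.0],[0.0,0.0,0.0],0.06],
    [[0,0,0],[0,0,0],0.06],
    [[0.0,0.0,0.0],[0.0,0.0,0.0],0.0],
    [[0,0,0],[0,0,0],0.0],
    [[0,0,0],[0,0,0],0.0]
  ]
}}

```text
time_s: 2.95
tcp_pos: [0.531, 0.1874, 0.026]
ee_rot: [[-1.0, 0.003, 0.02], [-0.02, 0.002, -1.0], [-0.003, -1.0, -0.002]]
wrist_force: [-0.7, -0.0, 0.1]
gripper_width: 0.432
```

>>> {"api": "jog_arm", "payload": {
  "series": [
    [[0,0,0],[0,0,0],0.0],
    [[0,0,0],[0,0,0],0.0]
  ]
}}

```text
time_s: 3.2
tcp_pos: [0.5307, 0.187, 0.0252]
ee_rot: [[-1.0, 0.002, 0.02], [-0.02, 0.001, -1.0], [-0.002, -1.0, -0.001]]
wrist_force: [0.0, -0.0, -0.4]
gripper_width: 0.208
```

>>> {"api": "jog_arm", "payload": {
  "series": [
    [[0,0,0],[0,0,0],0.0],
    [[0,0,0],[0,0,0],0.0],
    [[0.01,0,0],[0,0,0],0.0],
    [[0.012,0,0],[0,0,0],0.0],
    [[0.012,0,0],[0,0,0],0.0],
    [[0.012,0,0],[0,0,0],0.0],
    [[0.012,0,0],[0,0,0],0.0],
    [[0.012,0,0],[0,0,0],0.0],
    [[0.012,0,0],[0,0,0],0.0],
    [[0.012,0,0],[0,0,0],0.0]
  ]
}}

```text
time_s: 4.45
tcp_pos: [0.438, 0.1851, 0.0252]
ee_rot: [[-1.0, 0.004, 0.021], [-0.021, 0.002, -1.0], [-0.004, -1.0, -0.002]]
wrist_force: [7.8, -4.2, -3.5]
gripper_width: 0.163
```

>>> {"api": "jog_arm", "payload": {
  "series": [
    [[0.012,0,0],[0,0,0],0.0],
    [[0.012,0,0],[0,0,0],0.0],
    [[0.01,0,0],[0,0,0],0.0],
    [[0.005,0,0],[0,0,0],0.0],
    [[0.003,0,0],[0,0,0],0.0],
    [[0.002,0,0],[0,0,0],0.0],
    [[0,0,0],[0,0,0],0.0],
    [[0,0,0],[0,0,0],0.0]
  ]
}}

```text
time_s: 5.45
tcp_pos: [0.4051, 0.1865, 0.0256]
ee_rot: [[-1.0, 0.021, 0.023], [-0.022, 0.009, -1.0], [-0.021, -1.0, -0.009]]
wrist_force: [60.8, -29.3, -34.9]
gripper_width: 0.269
```

>>> {"api": "jog_arm", "payload": {
  "series": [
    [[-0.008,0,0],[0,0,0],0.0],
    [[-0.004,0,0],[0,0,0],0.0],
    [[0,0,0],[0,0,0],0.0],
    [[0,0,0],[0,0,0],0.0]
  ]
}}

```text
time_s: 5.95
tcp_pos: [0.4102, 0.1862, 0.0256]
ee_rot: [[-1.0, 0.011, 0.021], [-0.021, 0.006, -1.0], [-0.011, -1.0, -0.006]]
wrist_force: [22.9, -8.9, -11.9]
gripper_width: 0.157
```

Run:
```python
from h import *
st();im=capture("top");cv2.imwrite("pics/t2.png",im[...,::-1]);im2=capture("scene");cv2.imwrite("pics/s2.png",im2[...,::-1])
a=cv2.resize(im[90:350,140:340],None,fx=2,fy=2,interpolation=3);b=cv2.resize(im2[190:350,160:360],None,fx=2,fy=2,interpolation=3)
o=np.zeros((520,800,3),np.uint8);o[:,:400]=a;o[:320,400:]=b;cv2.imwrite("pics/c2.png",o[...,::-1])
```

```text
5.95 [0.4102 0.1862 0.0256] F [ 22.9  -8.9 -11.9] g 13.6 j [ 45.  20. -38.   0. -31. -44.]
```

View pics/c2.png

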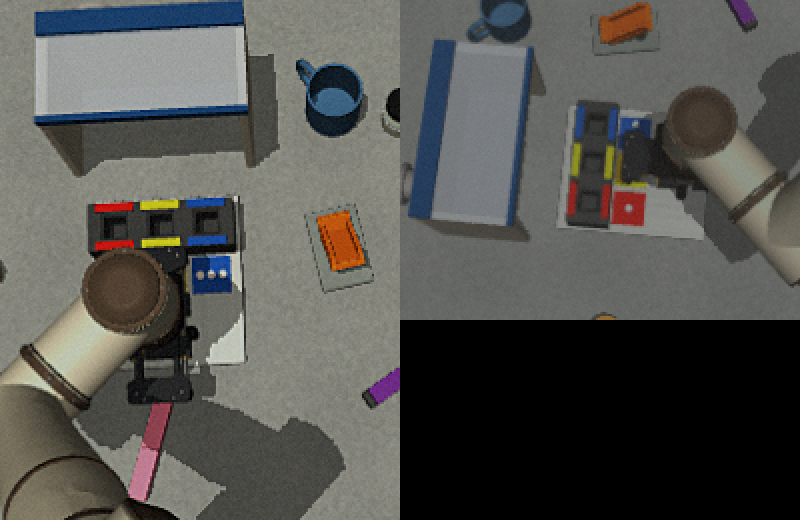

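Run:
```python
from h import *
for n,f0,f1 in(("top","top0","t2"),("scene","scene0","s2")):
    c=cam(n)
    for f in(f0,f1):
        im=np.ascontiguousarray(cv2.imread(f"pics/{f}.png")[...,::-1])
        for q in("red","yellow","blue"):
            for a,e,m in blobs(im,*COL[q],40):
                P=p2w(c,[e],.012)[0]
                if .09<P[1]<.33 and .4<P[0]<.7: print(f,q,a,P[:2].round(4),p2w(c,[e],.057)[0][:2].round(4))
```

```text
top0 red 81 [0.664  0.2627] [0.6492 0.2547]
top0 red 311 [0.6115 0.2518] [0.5984 0.2441]
top0 yellow 76 [0.6655 0.1996] [0.6506 0.1937]
top0 yellow 291 [0.6123 0.1917] [0.5992 0.1861]
top0 blue 77 [0.6666 0.1384] [0.6516 0.1345]
top0 blue 251 [0.6139 0.1324] [0.6008 0.1287]
t2 red 83 [0.5899 0.2607] [0.5775 0.2528]
t2 red 79 [0.5374 0.2607] [0.5267 0.2528]
t2 yellow 78 [0.5913 0.1997] [0.5789 0.1938]
t2 yellow 79 [0.5388 0.1978] [0.5281 0.1919]
t2 blue 73 [0.5926 0.1355] [0.5801 0.1318]
t2 blue 79 [0.5392 0.1353] [0.5285 0.1315]
t2 blue 268 [0.4923 0.1298] [0.4832 0.1262]
scene0 red 48 [0.6527 0.2448] [0.6468 0.251 ]
scene0 red 214 [0.611  0.2523] [0.6064 0.2582]
scene0 yellow 49 [0.6548 0.1827] [0.6488 0.1909]
scene0 yellow 197 [0.612  0.1916] [0.6073 0.1995]
scene0 blue 50 [0.6288 0.1288] [0.6236 0.1387]
scene0 blue 47 [0.5986 0.1302] [0.5943 0.1401]
s2 red 46 [0.5794 0.2425] [0.5758 0.2488]
s2 red 51 [0.5264 0.2425] [0.5245 0.2487]
s2 red 209 [0.4889 0.2493] [0.4882 0.2553]
s2 yellow 52 [0.5811 0.181 ] [0.5774 0.1893]
s2 yellow 53 [0.528  0.1797] [0.526 0.188]
```

Run:
```python
from h import *
c=cam("top")
print("hood front base",p2w(c,[(181,177.5),(266,172.5)],0).round(4))
print("tray front edge home",p2w(c,[(187,230),(261,225.5)],.012).round(4), "now right corner",p2w(c,[(262.5,271.5)],.012).round(4))
for f in("top0","t2"):
    im=np.ascontiguousarray(cv2.imread(f"pics/{f}.png")[...,::-1])
    for a,e,m in blobs(im,(160,60,60),(178,200,255),40): 
        p=np.argwhere(m)[:,::-1].astype(np.float32);print(f,"pink",a,e,p2w(c,cv2.boxPoints(cv2.minAreaRect(p)),.024)[:,:2].round(3).tolist())
print(w2p(c,[[.41,.1862,.05],[.39,.1862,.05]]))
```

```text
hood front base [[0.64   0.307  0.    ]
 [0.6462 0.0707 0.    ]]
tray front edge home [[0.4886 0.2864 0.012 ]
 [0.4944 0.0873 0.012 ]] now right corner [[0.3707 0.0861 0.012 ]]
top0 pink 493 [214.39148073 314.51926978] [[0.205, 0.241], [0.33, 0.206], [0.323, 0.181], [0.197, 0.217]]
t2 pink 487 [214.25256674 315.31416838] [[0.204, 0.242], [0.329, 0.206], [0.321, 0.18], [0.197, 0.216]]
[[222.62359947 255.89961524]
 [222.67927761 263.61827487]]
```

Run:
```python
from h import *
T=tool(-88.8)
plan([([.4102,.1862,.025],T,.06,3),([.411,.1862,.20],T,.06,0,.05),([.53,.19,.20],tool(1.2),.06,3)])
```

```text
[[[0.0,0.0006,0.0],[0.3,0.0,-0.6],0.06],[[0,0,0],[0,0,0],0.06],[[0,0,0],[0,0,0],0.06],[[0,0,0],[0,0,0],0.06],[[0.0,-0.044,0.0],[0.0,0.0,0.0],0.06],[[0.0,-0.043,0.0],[0.0,0.0,0.0],0.06],[[-0.001,-0.044,0.0],[0.0,0.0,0.0],0.06],[[0.0001,-0.044,-0.0001],[0.0,0.0,0.0],0.06],[[-0.012,0.0,0.0],[0.0,-9.0,0.0],0.06],[[-0.012,0.0,0.002],[0.0,-9.0,0.0],0.06]]
[[[-0.011,0.0,0.003],[0.0,-9.0,0.0],0.06],[[-0.011,0.0,0.005],[0.0,-9.0,0.0],0.06],[[-0.009,0.0,0.007],[0.0,-9.0,0.0],0.06],[[-0.009,0.0,0.009],[0.0,-9.0,0.0],0.06],[[-0.007,0.0,0.009],[0.0,-9.0,0.0],0.06],[[-0.005,0.0,0.011],[0.0,-9.0,0.0],0.06],[[-0.004,0.0,0.011],[0.0,-9.0,0.0],0.06],[[-0.0023,0.0001,0.0119],[0.0,-9.0,0.0],0.06],[[0,0,0],[0,0,0],0.06],[[0,0,0],[0,0,0],0.06]]
[[[0,0,0],[0,0,0],0.06]]
```

>>> {"api": "jog_arm", "payload": {
  "series": [
    [[-0.005,0,0],[0,0,0],0.06],
    [[0,0,0],[0,0,0],0.06],
    [[0,0,0],[0,0,0],0.06],
    [[0,0,0],[0,0,0],0.06],
    [[0.0,-0.044,0.0],[0.0,0.0,0.0],0.06],
    [[0.0,-0.043,0.0],[0.0,0.0,0.0],0.06],
    [[0,-0.044,0.0],[0.0,0.0,0.0],0.06],
    [[0,-0.044,0],[0.0,0.0,0.0],0.06],
    [[-0.012,0.0,0.0],[0.0,-9.0,0.0],0.06],
    [[-0.012,0.0,0.002],[0.0,-9.0,0.0],0.06]
  ]
}}

```text
time_s: 7.3
tcp_pos: [0.4335, 0.185, 0.2007]
ee_rot: [[-0.943, 0.002, 0.334], [-0.334, 0.003, -0.943], [-0.003, -1.0, -0.002]]
wrist_force: [-0.0, -0.2, 0.6]
gripper_width: 0.687
```

>>> {"api": "jog_arm", "payload": {
  "series": [
    [[-0.011,0.0,0.003],[0.0,-9.0,0.0],0.06],
    [[-0.011,0.0,0.005],[0.0,-9.0,0.0],0.06],
    [[-0.009,0.0,0.007],[0.0,-9.0,0.0],0.06],
    [[-0.009,0.0,0.009],[0.0,-9.0,0.0],0.06],
    [[-0.007,0.0,0.009],[0.0,-9.0,0.0],0.06],
    [[-0.005,0.0,0.011],[0.0,-9.0,0.0],0.06],
    [[-0.004,0.0,0.011],[0.0,-9.0,0.0],0.06],
    [[-0.002,0.0,0.012],[0.0,-9.0,0.0],0.06],
    [[0,0,0],[0,0,0],0.06],
    [[0,0,0],[0,0,0],0.06]
  ]
}}

```text
time_s: 8.55
tcp_pos: [0.5278, 0.1877, 0.1998]
ee_rot: [[0.018, 0.0, 1.0], [-1.0, 0.001, 0.018], [-0.001, -1.0, 0.0]]
wrist_force: [-0.8, -0.1, -0.2]
gripper_width: 0.689
```

Run:
```python
from h import *
import pickle
st();c=cam("wrist");im=capture("wrist");cv2.imwrite("pics/w2.png",im[...,::-1]);pickle.dump(c,open("pics/w2.pkl","wb"))
plan([([.53,.05,.24],tool(6),.087,0),([.505,-.047,.24],tool(11),.087,3)])
```

```text
8.55 [0.5278 0.1877 0.1998] F [-0.8 -0.1 -0.2] g 59.9 j [ 36.  17. -11.  -0. -62.  55.]
[[[0.046,-0.013,0.0],[0.0,-1.6,0.0],0.087],[[0.046,-0.014,-0.002],[0.0,-1.7,0.0],0.087],[[0.0456,-0.0132,-0.0023],[0.0,-1.6,-0.1],0.087],[[0.031,0.0,-0.012],[0.0,-1.7,0.0],0.087],[[0.031,0.0,-0.012],[0.0,-1.6,0.0],0.087],[[0.0308,0.0,-0.0136],[0.0,-1.7,0.1],0.087],[[0,0,0],[0,0,0],0.087],[[0,0,0],[0,0,0],0.087],[[0,0,0],[0,0,0],0.087]]
```

View pics/w2.png

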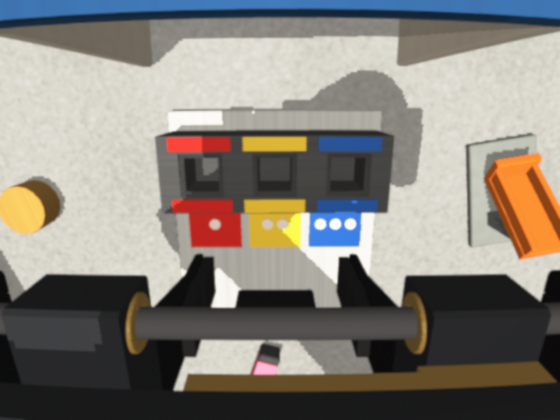

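>>> {"api": "jog_arm", "payload": {
  "series": [
    [[0.046,-0.013,0.0],[0.0,-1.6,0.0],0.087],
    [[0.046,-0.014,-0.002],[0.0,-1.7,0.0],0.087],
    [[0.0456,-0.013,-0.002],[0.0,-1.6,0],0.087],
    [[0.031,0.0,-0.012],[0.0,-1.7,0.0],0.087],
    [[0.031,0.0,-0.012],[0.0,-1.6,0.0],0.087],
    [[0.031,0.0,-0.0135],[0.0,-1.7,0],0.087],
    [[0,0,0],[0,0,0],0.087],
    [[0,0,0],[0,0,0],0.087]
  ]
}}

```text
time_s: 9.6
tcp_pos: [0.5064, -0.0468, 0.2399]
ee_rot: [[0.191, 0.002, 0.982], [-0.982, 0.001, 0.191], [-0.001, -1.0, 0.002]]
wrist_force: [0.3, -0.7, -0.4]
gripper_width: 0.999
```

Run:
```python
from h import *
import pickle
st();c=cam("wrist");im=capture("wrist");cv2.imwrite("pics/w3.png",im[...,::-1]);pickle.dump(c,open("pics/w3.pkl","wb"))
c2=pickle.load(open("pics/w2.pkl","rb"));i2=np.ascontiguousarray(cv2.imread("pics/w2.png")[...,::-1])
# strips / holes
for q,lo,hi in(("r",(0,150,90),(8,255,255)),("y",(20,140,90),(33,255,255)),("b",(104,140,70),(118,255,255))):
    for a,e,m in blobs(i2,lo,hi,200):
        if 130<e[1]<250: print(q,a,e.round(1),p2w(c2,[e],.057)[0][:2].round(4),p2w(c2,[e],.012)[0][:2].round(4))
g=cv2.cvtColor(i2,cv2.COLOR_RGB2GRAY)[150:200]
for u in(203,275,347):
    col=[int(v) for v in i2[150:200,u].max(1)];print(u,"col",col[::2])
print("row175",[int(v) for v in i2[163,175:380:3].max(1)])
# cradle fit with wide orange mask
m=cv2.inRange(cv2.cvtColor(im,cv2.COLOR_RGB2HSV),np.array((5,150,50)),np.array((20,255,255)));m[250:]=0
n,l,s,ce=cv2.connectedComponentsWithStats(m);k=1+s[1:,4].argmax();print(s[k],ce[k])
print(*fit([(c,l==k)],CR,[.505,-.047,-168],crT,(.01,.01,10)))
print(*fit([(c,l==k)],CR,[.505,-.047,-168,.08],lambda p:(Rz(p[2])@R45,np.array([p[0],p[1],p[3]])),(.01,.01,10,.01)))
```

```text
9.6 [ 0.5064 -0.0468  0.2399] F [ 0.3 -0.7 -0.4] g 86.9 j [ 13.  10. -14.  -0. -66.  88.]
r 940 [198.4 144. ] [0.5722 0.2516] [0.5667 0.2609]
r 2339 [211.  221.7] [0.5048 0.2434] [0.4893 0.2515]
y 1011 [274.2 143.6] [0.5736 0.1891] [0.5682 0.1893]
y 1522 [ 20.9 209.9] [0.5125 0.4164] [0.498  0.4502]
y 2323 [274.4 221.1] [0.5064 0.1879] [0.4911 0.1878]
b 876 [349.9 143.5] [0.575  0.1269] [0.5699 0.1179]
b 1986 [338.9 220.9] [0.5077 0.1314] [0.4926 0.123 ]
203 col [181, 110, 72, 76, 102, 109, 110, 110, 109, 101, 97, 94, 89, 70, 68, 63, 41, 39, 39, 39, 42, 56, 59, 60, 81]
275 col [197, 90, 57, 56, 66, 68, 70, 70, 70, 69, 69, 68, 68, 67, 67, 57, 41, 39, 40, 39, 45, 57, 59, 62, 97]
347 col [137, 74, 56, 57, 66, 70, 69, 69, 69, 68, 68, 68, 67, 67, 66, 54, 39, 39, 39, 39, 44, 56, 58, 61, 80]
row175 [120, 93, 83, 56, 34, 35, 37, 65, 68, 94, 116, 117, 117, 116, 104, 58, 69, 71, 71, 71, 71, 72, 72, 72, 72, 72, 61, 52, 51, 69, 69, 70, 70, 70, 70, 70, 70, 69, 60, 52, 56, 71, 72, 72, 71, 72, 71, 72, 71, 71, 70, 58, 64, 70, 69, 69, 69, 69, 69, 68, 41, 33, 33, 40, 56, 59, 70, 70, 70]
[ 254  122   47   94 4114] [276.70855615 168.86290715]
[ 5.04518285e-01 -4.85578967e-02 -1.69062009e+02] 0.039965033531188965
[ 5.05638497e-01 -4.82338451e-02 -1.68925370e+02  8.40602753e-02] 0.03902614116668701
```

View pics/w3.png

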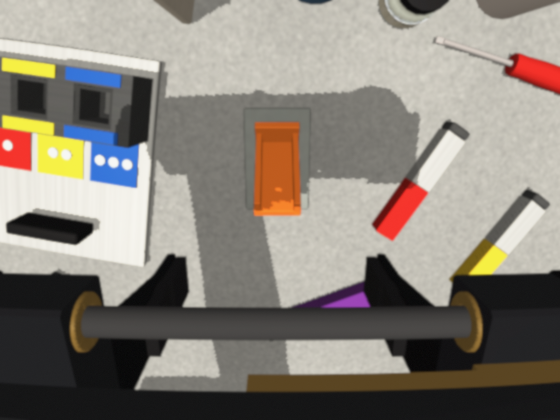

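```bash
cat >> h.py <<'E'
WIDE=dict(red=((0,140,40),(7,255,255)),yellow=((22,110,60),(34,255,255)),blue=((104,140,40),(118,255,255)))
def shuttle(im,c,k,x0,vmax=255):
    "fit of the head half lying on the bench, from pose guess x0=(x,y,yaw)"
    m=cv2.inRange(cv2.cvtColor(im,cv2.COLOR_RGB2HSV),*map(np.array,WIDE[k]));m[vmax:]=0
    n,l,s,ce=cv2.connectedComponentsWithStats(m);a=np.radians(x0[2])
    uv=w2p(c,[[x0[0]+.035*np.cos(a),x0[1]+.035*np.sin(a),.012]])[0]
    j=min((q for q in range(1,n) if s[q,4]>60),key=lambda q:np.hypot(*(ce[q]-uv)));print(s[j])
    r=fit([(c,l==j)],HEAD,x0,flat(.012));print(k,r[0].round(4),round(r[1],3));return r[0]
E
python3 - <<'E'
from h import *
import pickle
c=pickle.load(open("pics/w3.pkl","rb"));im=np.ascontiguousarray(cv2.imread("pics/w3.png")[...,::-1])
shuttle(im,c,"red",[.532,-.2,-200])
t=cam("top");it=np.ascontiguousarray(cv2.imread("pics/t2.png")[...,::-1])
for k,x0 in(("red",[.532,-.2,-200]),("yellow",[.481,-.318,-200]),("blue",[.52,-.44,-165])):shuttle(it,t,k,x0,420)
# end points in w3
print(p2w(c,[(455,130),(387,233)],.022).round(4))
E
```

```text
[ 373  179   54   61 1557]
red [   0.5295   -0.1997 -198.1464] 0.179
[356 208  15  26 221]
red [ 5.315000e-01 -2.006000e-01 -2.015765e+02] 0.18
[401 225  15  26 222]
yellow [   0.4817   -0.3175 -202.6214] 0.241
[448 210  17  24 213]
blue [   0.5201   -0.431  -163.9753] 0.337
[[ 0.5934 -0.2186  0.022 ]
 [ 0.4707 -0.1797  0.022 ]]
```

```bash
cat >> h.py <<'E'
TILT=20.;GX=.035;TZ=.006
CRP=np.array([.5045,-.0486,.08]);CRY=-169.06
def ap(R): return R[:,1]
def pick(b):
    "tool pose gripping a lying shuttle b=(x,y,yaw) on its head"
    R=tool(b[2]+180,TILT);a=np.radians(b[2])
    g=np.array([b[0]+GX*np.cos(a),b[1]+GX*np.sin(a),.012])
    return g+R[:,1]*(.012-TZ)/np.cos(np.radians(TILT)),R
def hold():
    "shuttle pose in the tool frame after pick()"
    p,R=pick((0,0,0));return R.T@(np.array([0,0,.012])-p),R.T
def park(dx,dz):
    RB=Rz(CRY)@R45;o=CRP+RB@[dx,0,dz];t,Q=hold();R=RB@Q.T
    return o-R@t,R
def regrip(dx,gx=.034):
    "tool along the parked shuttle from the head end, TCP at gx on the bar, backed off by dx"
    return CRP+Rz(CRY)@R45@[gx+dx,0,0],tool(CRY+180,45)
E
python3 - <<'E'
from h import *
p,R=pick((.530,-.1995,-197.9));print(p,R[:,1],park(.004,.003))
a=plan([(p+[0,0,.10],R,.06,0),(p+[0,0,.03],R,.06,0),(p,R,.06,1,.012),(p,R,.0,4)]);print()
plan([(p+[0,0,.10],R,0,1,.04)],start=a)
E
```

```text
[ 0.49877231 -0.18941373  0.006     ] [ 0.32546445 -0.10512215 -0.93969262] (array([ 0.47685737, -0.05394315,  0.10391165]), array([[ 1.89780933e-01, -4.14937792e-01,  8.89836966e-01],
       [-9.81826460e-01, -8.02048882e-02,  1.71999938e-01],
       [ 8.65956056e-17, -9.06307787e-01, -4.22618262e-01]]))
[[[0.035,0.033,-0.009],[4.9,7.2,-1.3],0.06],[[0.035,0.034,-0.007],[4.8,7.1,-1.3],0.06],[[0.035,0.034,-0.006],[4.9,7.2,-1.3],0.06],[[0.0346,0.0337,-0.0043],[4.9,7.2,-1.2],0.06],[[0.0,0.033,-0.012],[0.0,0.0,0.0],0.06],[[0.0,0.0328,-0.012],[0.0,0.0,0.0],0.06],[[0.0,0.009,-0.003],[0.0,0.0,0.0],0.06],[[0.0,0.01,-0.004],[0.0,0.0,0.0],0.06],[[0.0001,0.0092,-0.0033],[0.0,0.0,0.0],0.06],[[0,0,0],[0,0,0],0.06]]
[[[0.0,0.0,0.0],[0.0,0.0,0.0],0.0],[[0,0,0],[0,0,0],0.0],[[0,0,0],[0,0,0],0.0],[[0,0,0],[0,0,0],0.0],[[0,0,0],[0,0,0],0.0]]

[[[0.0,-0.031,0.011],[0.0,0.0,0.0],0],[[0.0,-0.032,0.012],[0.0,0.0,0.0],0],[[-0.0001,-0.031,0.0112],[0.0,0.0,0.0],0],[[0,0,0],[0,0,0],0]]
```

>>> {"api": "jog_arm", "payload": {
  "series": [
    [[0.035,0.033,-0.009],[4.9,7.2,-1.3],0.06],
    [[0.035,0.034,-0.007],[4.8,7.1,-1.3],0.06],
    [[0.035,0.034,-0.006],[4.9,7.2,-1.3],0.06],
    [[0.0345,0.0335,-0.0045],[4.9,7.2,-1.2],0.06],
    [[0.0,0.033,-0.012],[0.0,0.0,0.0],0.06],
    [[0.0,0.033,-0.012],[0.0,0.0,0.0],0.06],
    [[0.0,0.009,-0.003],[0.0,0.0,0.0],0.06],
    [[0.0,0.01,-0.004],[0.0,0.0,0.0],0.06],
    [[0,0.009,-0.0035],[0.0,0.0,0.0],0.06],
    [[0,0,0],[0,0,0],0.06]
  ]
}}

```text
time_s: 10.9
tcp_pos: [0.5056, -0.1982, 0.0327]
ee_rot: [[-0.297, 0.29, 0.91], [-0.954, -0.059, -0.293], [-0.031, -0.955, 0.294]]
wrist_force: [-0.4, -0.0, 0.1]
gripper_width: 0.691
```

>>> {"api": "jog_arm", "payload": {
  "series": [
    [[0,0,0],[0,0,0],0.0],
    [[0,0,0],[0,0,0],0.0],
    [[0,0,0],[0,0,0],0.0],
    [[0,0,0],[0,0,0],0.0],
    [[0,0,0],[0,0,0],0.0],
    [[0,0,0],[0,0,0],0.0]
  ]
}}

```text
time_s: 11.65
tcp_pos: [0.5048, -0.1991, 0.0332]
ee_rot: [[-0.298, 0.29, 0.909], [-0.954, -0.059, -0.294], [-0.031, -0.955, 0.295]]
wrist_force: [-0.9, -0.4, -0.1]
gripper_width: 0.094
```

Run:
```python
from h import *
p,R=pick((.530,-.1995,-197.9))
plan([(p+[0,0,.06],R,.06,3),(p+[0,0,.03],R,.06,0)],step=.03,ang=3)
```

```text
[[[-0.004,-0.017,0.001],[1.4,0.0,-0.9],0.06],[[-0.0042,-0.0168,0.0007],[1.5,0.0,-1.0],0.06],[[0,0,0],[0,0,0],0.06],[[0,0,0],[0,0,0],0.06],[[0,0,0],[0,0,0],0.06],[[0.0,0.014,-0.005],[0.0,0.0,0.0],0.06],[[0.0,0.0142,-0.0052],[0.0,0.0,0.0],0.06]]
```

>>> {"api": "jog_arm", "payload": {
  "series": [
    [[-0.004,-0.017,0.001],[1.4,0.0,-0.9],0.06],
    [[-0.004,-0.017,0.001],[1.5,0.0,-1.0],0.06],
    [[0,0,0],[0,0,0],0.06],
    [[0,0,0],[0,0,0],0.06],
    [[0,0,0],[0,0,0],0.06]
  ]
}}

```text
time_s: 12.28
tcp_pos: [0.501, -0.1923, 0.073]
ee_rot: [[-0.306, 0.316, 0.898], [-0.952, -0.095, -0.291], [-0.007, -0.944, 0.33]]
wrist_force: [-0.0, 0.6, 1.4]
gripper_width: 0.574
```

Run:
```python
from h import *
st();print(sense()['ee_rot'].round(3))
c=cam("wrist");im=capture("wrist");cv2.imwrite("pics/w4.png",im[...,::-1])
p,R=pick((.530,-.1995,-197.9))
a=plan([(p+[0,0,.03],R,.06,0,.02),(p,R,.06,2,.012)]);plan([(p,R,.0,5)],start=a)
```

```text
12.28 [ 0.501  -0.1923  0.073 ] F [-0.   0.6  1.4] g 50.0 j [ -3.  16. -47.  29.  -9.  48.]
[[-0.306  0.316  0.898]
 [-0.952 -0.095 -0.291]
 [-0.007 -0.944  0.33 ]]
[[[-0.001,0.017,-0.008],[0.4,0.0,-0.2],0.06],[[-0.0008,0.0168,-0.0071],[0.4,-0.1,-0.2],0.06],[[0.0,0.009,-0.003],[0.0,0.0,0.0],0.06],[[0.0,0.01,-0.004],[0.0,0.0,0.0],0.06],[[0.0,0.0092,-0.0033],[0.0,0.0,0.0],0.06],[[0,0,0],[0,0,0],0.06],[[0,0,0],[0,0,0],0.06]]
[[[0.0,0.0,0.0],[0.0,0.0,0.0],0.0],[[0,0,0],[0,0,0],0.0],[[0,0,0],[0,0,0],0.0],[[0,0,0],[0,0,0],0.0],[[0,0,0],[0,0,0],0.0],[[0,0,0],[0,0,0],0.0]]
```

View pics/w4.png

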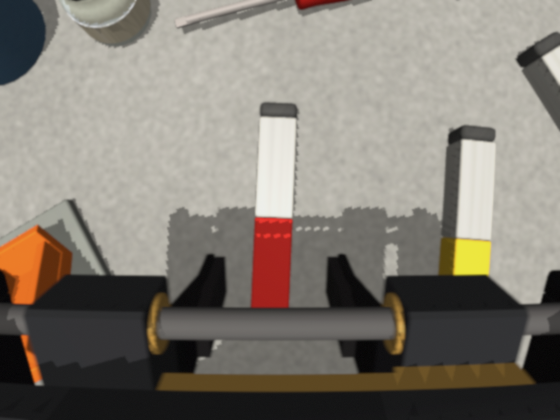

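```bash
cat > k.py <<'E'
from h import *
from scipy.optimize import least_squares
E_=lambda ax,a:Ro.from_euler(ax,a,degrees=True).as_matrix()
def fk(j,q,s4=1,s6=1):
    h,L2,a3,L4,d5,d6=q
    A=E_('z',j[0]); p=np.array([0,0,h])+E_('y',j[1])@[0,0,L2]
    F=E_('y',j[1]-j[2]); p=p+F@[L4,0,a3]; F=F@E_('x',s4*j[3])@E_('y',-j[4]); p=p+F@[0,-d5,0]+F@[d6,0,0]
    F=F@E_('x',s6*j[5])   # tool: approach=+x of F
    R=A@F@np.c_[[0,-1,0],[1,0,0],[0,0,1.]]
    return A@p,R
E
python3 - <<'E'
from k import *
s=sense();
S=[(np.array([8.12771259e+01,2.20795762e+01,4.00107984e-01,-1.78e-02,-6.84114259e+01,-1.48155949e+01]),np.array([0.24943397,0.57259694,0.22174527]),5,tool(-23.5)),(s['joints'],s['tcp_pos'],5,s['ee_rot'])]
for j,p in(([38,13,-12,0,-64,-38],[.5,.1904,.2203]),([45,20,-38,0,-31,-44],[.4102,.1862,.0256]),([36,17,-11,0,-62,55],[.5278,.1877,.1998]),([13,10,-14,0,-66,88],[.5064,-.0468,.2399])): S.append((np.array(j,float),np.array(p),1,None))
for s4 in(1,-1):
  r=least_squares(lambda q:np.concatenate([w*(fk(j,q,s4)[0]-p) for j,p,w,_ in S])*1e3,[.2,.55,0,.43,.16,.33])
  print(s4,r.x.round(4),r.cost,[(np.linalg.norm(fk(j,r.x,s4)[0]-p)*1e3).round(2) for j,p,w,_ in S])
  for s6 in(1,-1):
    print(s6,[np.round(np.degrees(Ro.from_matrix(fk(j,r.x,s4,s6)[1].T@R).as_rotvec()),1).tolist() if 0 else Ro.from_matrix(fk(j,r.x,s4,s6)[1].T@R).as_rotvec(degrees=True).round(1).tolist() for j,p,w,R in S[:2]])
E
```

```text
1 [-0.4027  0.9762  0.132   0.2056  0.1794  0.3259] 35447.607715384445 [np.float64(19.97), np.float64(32.61), np.float64(60.13), np.float64(152.06), np.float64(33.81), np.float64(80.32)]
1 [[0.1, 119.6, 0.1], [6.5, -62.0, -6.5]]
-1 [[0.0, 90.0, 0.1], [-0.4, 33.3, -8.9]]
-1 [ 1.612e-01  5.650e-01 -2.000e-04  4.217e-01  1.597e-01  3.072e-01] 35.83753151583873 [np.float64(0.22), np.float64(0.07), np.float64(7.06), np.float64(2.13), np.float64(3.81), np.float64(1.2)]
1 [[0.1, 119.6, 0.1], [-0.0, -5.5, 0.0]]
-1 [[0.1, 90.0, 0.1], [-0.0, 90.0, 0.0]]
```

```bash
cat >> k.py <<'E'
Q=[.1612,.565,-.0002,.4217,.1597,.3072]
C90=Ro.from_rotvec([0,90,0],degrees=True).as_matrix()
LO=np.array([-179.8,-69.3,-61.3,-181.2,-171.1,-177.4]);HI=np.array([179.8,118.1,80.6,117.6,-9.14,177.4])
def FK(j): p,R=fk(j,Q,-1,-1);return p,R@C90
def ik(p,R):
    best=None
    az=np.degrees(np.arctan2(p[1],p[0]))
    for g in([az+18,15,-30,0,-50,0],[az+18,15,-30,0,-50,90],[az+18,15,-30,0,-50,-90],[az+18,15,-30,0,-50,170],[az+18,15,-30,0,-50,-170]):
        f=lambda j:np.r_[(FK(j)[0]-p)*1e3,Ro.from_matrix(FK(j)[1].T@R).as_rotvec(degrees=True)]
        r=least_squares(f,np.clip(g,LO+.1,HI-.1),bounds=(LO,HI))
        if best is None or r.cost<best.cost-1e-6:best=r
        if r.cost<1e-3:break
    return best.x.round(0),round(np.sqrt(2*best.cost),2)
def TL(az,t=0): return tool(az+180,-t)
E
python3 - <<'E'
from k import *
for b in((.530,-.1995,-197.9),(.4817,-.3175,-202.6),(.52,-.433,-165)):
    a=np.radians(b[2]);g=np.array([b[0]+GX*np.cos(a),b[1]+GX*np.sin(a),.004])
    for t in(0,10): print("pick",b,t,ik(g,TL(b[2]+180,t)))
RB=Rz(CRY)@R45
for t in(-45,-35):
    R=TL(CRY+180,t);print("park",t,ik(CRP+RB@[.035,0,.04]+.01*R[:,1],R))
for t in(0,10,15,20,25,30):
    R=TL(CRY+180,t);print("regrip",t,ik(CRP+RB@[.048,0,0]+.019*R[:,1],R))
    R=TL(1.2,t-45)
    for P in((.549,.25),(.5503,.19),(.5516,.13)): print("  pocket",t-45,ik(np.array([*P,.022+.07+.048])+.019*R[:,1],R),ik(np.array([*P,.09+.07+.048])+.019*R[:,1],R))
E
```

```text
pick (0.53, -0.1995, -197.9) 0 (array([  -3.,   28.,  -27.,   -0.,  -35., -105.]), np.float64(0.0))
pick (0.53, -0.1995, -197.9) 10 (array([  -2.,   25.,  -38.,    9.,  -17., -115.]), np.float64(0.0))
pick (0.4817, -0.3175, -202.6) 0 (array([-17.,  29., -26.,  -0., -35., -96.]), np.float64(0.0))
pick (0.4817, -0.3175, -202.6) 10 (array([-16.,  26., -34.,   3., -20., -99.]), np.float64(0.0))
pick (0.52, -0.433, -165) 0 (array([-28.,  37.,  -8.,   0., -45., -47.]), np.float64(0.0))
pick (0.52, -0.433, -165) 10 (array([-32.,  35.,  -8., -11., -40., -35.]), np.float64(0.0))
park -45 (array([ 12.,  40.,   3.,  -1., -98., -91.]), np.float64(0.0))
park -35 (array([ 12.,  34.,  -2.,  -1., -89., -91.]), np.float64(0.0))
regrip 0 (array([ 13.,  16., -30.,  -0., -44., -92.]), np.float64(0.0))
  pocket -45 (array([  30.,   46.,   25.,  -21., -109., -118.]), np.float64(0.0)) (array([  29.,   43.,   29.,  -22., -115., -120.]), np.float64(0.0))
  pocket -45 (array([  26.,   45.,   21.,  -18., -107., -113.]), np.float64(0.0)) (array([  26.,   42.,   25.,  -19., -114., -116.]), np.float64(0.0))
  poc
[... 2077 characters left out ...]
7.]), np.float64(0.0))
  pocket -20 (array([  25.,   31.,    1.,   -8.,  -78., -111.]), np.float64(0.0)) (array([  25.,   28.,    5.,   -8.,  -86., -112.]), np.float64(0.0))
regrip 30 (array([ 11.,   8., -43., -15.,  -9., -75.]), np.float64(2.27))
  pocket -15 (array([  36.,   32.,    3.,   -9.,  -74., -121.]), np.float64(0.0)) (array([  36.,   28.,    7.,   -8.,  -82., -122.]), np.float64(0.0))
  pocket -15 (array([  31.,   30.,   -1.,   -8.,  -73., -117.]), np.float64(0.0)) (array([  31.,   27.,    4.,   -8.,  -81., -118.]), np.float64(0.0))
  pocket -15 (array([  26.,   29.,   -3.,   -7.,  -72., -112.]), np.float64(0.0)) (array([  26.,   25.,    2.,   -6.,  -80., -113.]), np.float64(0.0))
```

```bash
cat >> k.py <<'E'
GX=.026;TZ=.005;PT=0;RT=20;GR=.050
def pick(b):
    R=TL(b[2]+180,PT);a=np.radians(b[2])
    return np.array([b[0]+GX*np.cos(a),b[1]+GX*np.sin(a),TZ]),R
def park(dx,dz):
    RB=Rz(CRY)@R45;R=TL(CRY+180,PT-45)
    return CRP+RB@[dx+GX,0,dz]+R[:,1]*(.012-TZ),R
def regrip(back=0.):
    R=TL(CRY+180,RT);return CRP+Rz(CRY)@R45@[GR,0,0]+R[:,1]*(.019-back),R
POCK={1:(.549,.25),2:(.5503,.19),3:(.5516,.13)};FLOOR=.022
def pocket(n,up):
    R=TL(1.2,RT-45);return np.array([*POCK[n],FLOOR+.07+GR+up])+R[:,1]*.019,R
E
python3 - <<'E'
from k import *
p,R=pick((.530,-.1995,-197.9))
plan([(p+[0,0,.12],tool(-20,0),.06,0),(p+[0,0,.12],tool(-105),.06,0),(p+[0,0,.08],R,.06,3)],ang=8,step=.04)
E
```

```text
[[[-0.001,-0.016,0.007],[-6.4,0.7,-0.3],0.06],[[-0.001,-0.017,0.005],[-6.4,0.7,-0.2],0.06],[[-0.0004,-0.0167,0.0032],[-6.4,0.7,-0.3],0.06],[[0.0,0.0,0.0],[0.0,7.7,0.0],0.06],[[0.0,0.0,0.0],[0.0,7.8,0.0],0.06],[[0.0,0.0,0.0],[0.0,7.7,0.0],0.06],[[0.0,0.0,0.0],[0.0,7.7,0.0],0.06],[[0.0,0.0,0.0],[0.0,7.7,0.0],0.06],[[0.0,0.0,0.0],[0.0,7.8,0.0],0.06],[[0.0,0.0,0.0],[0.0,7.7,0.0],0.06]]
[[[0.0,0.0,0.0],[0.0,7.7,0.0],0.06],[[0.0,0.0,0.0],[0.0,7.7,0.0],0.06],[[0.0,0.0,0.0],[0.0,7.8,0.0],0.06],[[0.0,0.0,0.0],[0.0,7.7,0.0],0.06],[[0.0,0.003,0.0],[0.0,7.7,0.0],0.06],[[0.0,0.004,0.0],[0.0,7.8,0.0],0.06],[[0.0,0.003,0.0],[0.0,7.7,0.0],0.06],[[0.0,0.003,0.0],[0.0,7.8,0.0],0.06],[[0.0,0.004,0.0],[0.0,7.7,0.0],0.06],[[0.0,0.003,0.0],[0.0,7.7,0.0],0.06]]
[[[0.0,0.003,0.0],[0.0,7.8,0.0],0.06],[[0.0,0.004,0.0],[0.0,7.7,0.0],0.06],[[0.0,0.003,0.0],[0.0,7.8,0.0],0.06],[[0.0,0.003,0.0],[0.0,7.7,0.0],0.06],[[0.0,0.004,0.0],[0.0,7.7,0.0],0.06],[[0.0,0.003,0.0],[0.0,7.8,0.0],0.06],[[0,0,0],[0,0,0],0.06],[[0,0,0],[0,0,0],0.06],[[0,0,0],[0,0,0],0.06]]
```

>>> {"api": "jog_arm", "payload": {
  "series": [
    [[-0.001,-0.008,0.004],[-3.2,0.4,-0.2],0.06],
    [[0,-0.008,0.003],[-3.2,0.3,-0.1],0.06],
    [[-0.001,-0.017,0.005],[-6.4,0.7,-0.2],0.06],
    [[0,-0.017,0.003],[-6.4,0.7,-0.3],0.06],
    [[0.0,0.0,0.0],[0.0,7.7,0.0],0.06],
    [[0.0,0.0,0.0],[0.0,7.8,0.0],0.06],
    [[0.0,0.0,0.0],[0.0,7.7,0.0],0.06],
    [[0.0,0.0,0.0],[0.0,7.7,0.0],0.06],
    [[0.0,0.0,0.0],[0.0,7.7,0.0],0.06],
    [[0.0,0.0,0.0],[0.0,7.8,0.0],0.06]
  ]
}}

```text
time_s: 13.58
tcp_pos: [0.5051, -0.1917, 0.125]
ee_rot: [[-0.918, 0.0, 0.396], [-0.396, -0.001, -0.918], [-0.0, -1.0, 0.001]]
wrist_force: [-0.8, -0.7, -0.3]
gripper_width: 0.689
```

>>> {"api": "jog_arm", "payload": {
  "series": [
    [[0,0,0],[0,7.8,0],0.06],
    [[0,0,0],[0,7.8,0],0.06],
    [[0,0,0],[0,7.8,0],0.06],
    [[0,0,0],[0,7.7,0],0.06],
    [[0,0,0],[0,7.7,0],0.06],
    [[0,0.003,0],[0,7.7,0],0.06],
    [[0,0.004,0],[0,7.7,0],0.06],
    [[0,0.003,0],[0,7.8,0],0.06],
    [[0,0.004,0],[0,7.7,0],0.06],
    [[0,0.003,0],[0,7.8,0],0.06]
  ]
}}

```text
time_s: 14.82
tcp_pos: [0.5051, -0.1918, 0.1079]
ee_rot: [[-0.585, 0.0, -0.811], [0.811, -0.001, -0.585], [-0.001, -1.0, 0.0]]
wrist_force: [-0.6, 0.7, -0.9]
gripper_width: 0.689
```

>>> {"api": "jog_arm", "payload": {
  "series": [
    [[0,0.004,0],[0,7.8,0],0.06],
    [[0,0.003,0],[0,7.7,0],0.06],
    [[0,0.004,0],[0,7.8,0],0.06],
    [[0,0.003,0],[0,7.7,0],0.06],
    [[0,0.004,0],[0,7.7,0],0.06],
    [[0,0.003,0],[0,7.7,0],0.06],
    [[0,0.003,0],[0,7.7,0],0.06],
    [[0,0,0],[0,0,0],0.06],
    [[0,0,0],[0,0,0],0.06]
  ]
}}

```text
time_s: 15.95
tcp_pos: [0.5053, -0.192, 0.0846]
ee_rot: [[0.307, 0.001, -0.952], [0.952, -0.001, 0.307], [-0.001, -1.0, -0.001]]
wrist_force: [0.0, 0.1, 0.3]
gripper_width: 0.69
```

Run:
```python
from k import *
st();print(FK(sense()['joints'])[0])
c=cam("wrist");im=capture("wrist");cv2.imwrite("pics/w5.png",im[...,::-1])
t=cam("top");it=capture("top")
m=shuttle(im,c,"red",[.53,-.1995,-197.9],420)
p,R=pick((.530,-.1995,-197.9))
a=plan([(p+[0,0,.025],R,.06,0,.03),(p,R,.06,1,.012),(p,R,.0,5)])
```

```text
15.95 [ 0.5053 -0.192   0.0846] F [0.  0.1 0.3] g 60.1 j [  -4.   22.  -22.    0.  -46. -104.]
[ 0.50515494 -0.19184695  0.08447248]
[ 260  163   40  103 3567]
red [   0.5334   -0.202  -200.6046] 0.148
[[[0.0,0.027,0.0],[0.1,0.0,0.0],0.06],[[0.0004,0.0278,0.0003],[0.0,0.0,0.0],0.06],[[0.0,0.008,0.0],[0.0,0.0,0.0],0.06],[[0.0,0.009,0.0],[0.0,0.0,0.0],0.06],[[0.0001,0.008,0.0],[0.0,0.0,0.0],0.06],[[0,0,0],[0,0,0],0.06],[[0.0,0.0,0.0],[0.0,0.0,0.0],0.0],[[0,0,0],[0,0,0],0.0],[[0,0,0],[0,0,0],0.0],[[0,0,0],[0,0,0],0.0]]
[[[0,0,0],[0,0,0],0.0],[[0,0,0],[0,0,0],0.0]]
```

View pics/w5.png

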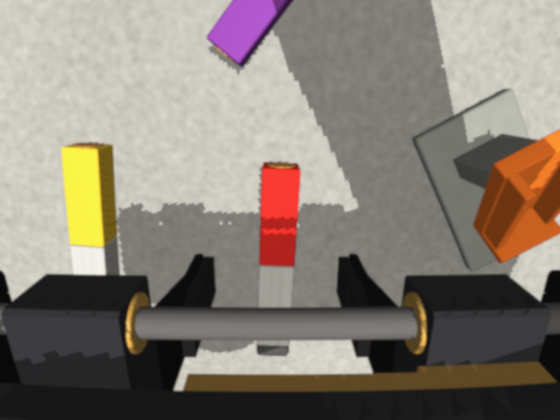

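Run:
```python
from k import *
c=cam("wrist");q=p2w(c,[(281.5,167),(277,266)],.024);print(q.round(4));d=q[0]-q[1];print(np.hypot(*d[:2]),np.degrees(np.arctan2(d[1],d[0]))-360)
```

```text
[[ 0.4659 -0.1764  0.024 ]
 [ 0.5282 -0.1994  0.024 ]]
0.06635614490176302 -200.2154048436434
```

>>> {"api": "jog_arm", "payload": {
  "series": [
    [[0,0.027,0],[0,1,0],0.06],
    [[0,0.028,0],[0,0,0],0.06],
    [[0,0.008,0],[0,0,0],0.06],
    [[0,0.009,0],[0,0,0],0.06],
    [[0,0.008,0],[0,0,0],0.06],
    [[0,0,0],[0,0,0],0.06],
    [[0,0,0],[0,0,0],0.0],
    [[0,0,0],[0,0,0],0.0],
    [[0,0,0],[0,0,0],0.0],
    [[0,0,0],[0,0,0],0.0]
  ]
}}

```text
time_s: 17.3
tcp_pos: [0.5054, -0.1921, 0.005]
ee_rot: [[0.326, 0.002, -0.946], [0.946, -0.001, 0.326], [-0.001, -1.0, -0.002]]
wrist_force: [0.1, 0.7, -0.7]
gripper_width: 0.322
```

>>> {"api": "jog_arm", "payload": {
  "series": [
    [[0,0,0],[0,0,0],0.0],
    [[0,0,0],[0,0,0],0.0],
    [[0,-0.01,0],[0,0,0],0.0],
    [[0,-0.03,0],[0,0,0],0.0],
    [[0,-0.04,0],[0,0,0],0.0],
    [[0,-0.04,0],[0,0,0],0.0],
    [[0,-0.04,0],[0,0,0],0.0],
    [[0,0,0],[0,0,0],0.0]
  ]
}}

```text
time_s: 18.3
tcp_pos: [0.507, -0.1922, 0.1688]
ee_rot: [[0.325, 0.01, -0.946], [0.946, -0.002, 0.325], [0.001, -1.0, -0.01]]
wrist_force: [-0.2, 0.0, -2.5]
gripper_width: 0.271
```

Run:
```python
from k import *
st()
c=cam("wrist");im=capture("wrist");cv2.imwrite("pics/w6.png",im[...,::-1])
h,R=park(.012,.06)
plan([(h+[0,0,.03],R,0,2),(h,R,0,2,.02)],step=.03,ang=5)
```

```text
18.3 [ 0.507  -0.1922  0.1688] F [-0.2  0.  -2.5] g 23.6 j [  -4.   16.  -16.    0.  -57. -105.]
[[[0.013,-0.001,0.003],[4.0,-2.6,1.1],0],[[0.013,0.0,0.003],[4.0,-2.6,1.0],0],[[0.013,-0.001,0.003],[4.1,-2.6,1.1],0],[[0.013,-0.001,0.002],[4.0,-2.5,1.1],0],[[0.013,-0.001,0.001],[4.0,-2.6,1.0],0],[[0.013,-0.001,0.001],[4.0,-2.6,1.1],0],[[0.013,-0.002,0.0],[4.0,-2.6,1.1],0],[[0.013,-0.001,0.0],[4.1,-2.6,1.0],0],[[0.013,-0.002,0.0],[4.0,-2.6,1.1],0],[[0.013,-0.002,-0.001],[4.0,-2.5,1.0],0]]
[[[0.0134,-0.003,-0.0019],[4.0,-2.6,1.1],0],[[0,0,0],[0,0,0],0],[[0,0,0],[0,0,0],0],[[0.0,0.011,-0.011],[0.0,0.0,0.0],0],[[0.0,0.0102,-0.0102],[0.0,0.0,0.0],0],[[0,0,0],[0,0,0],0],[[0,0,0],[0,0,0],0]]
```

View pics/w6.png

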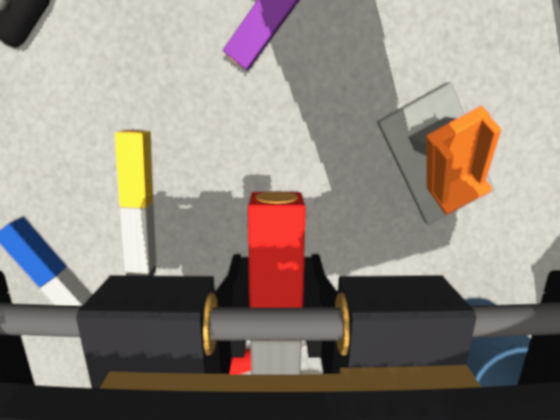

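>>> {"api": "jog_arm", "payload": {
  "series": [
    [[0.013,-0.001,0.003],[4.0,-2.6,1.1],0],
    [[0.013,0.0,0.003],[4.0,-2.6,1.0],0],
    [[0.013,-0.001,0.003],[4.1,-2.6,1.1],0],
    [[0.013,-0.001,0.002],[4.0,-2.5,1.1],0],
    [[0.013,-0.001,0.001],[4.0,-2.6,1.0],0],
    [[0.013,-0.001,0.001],[4.0,-2.6,1.1],0],
    [[0.013,-0.002,0.0],[4.0,-2.6,1.1],0],
    [[0.013,-0.001,0.0],[4.1,-2.6,1.0],0],
    [[0.013,-0.002,0.0],[4.0,-2.6,1.1],0],
    [[0.013,-0.002,-0.001],[4.0,-2.5,1.0],0]
  ]
}}

```text
time_s: 19.6
tcp_pos: [0.5126, -0.06, 0.1703]
ee_rot: [[-0.145, -0.653, -0.743], [0.989, -0.108, -0.099], [-0.016, -0.75, 0.662]]
wrist_force: [0.2, -1.1, -1.8]
gripper_width: 0.273
```

>>> {"api": "jog_arm", "payload": {
  "series": [
    [[0.0134,-0.003,-0.002],[4.0,-2.6,1.1],0],
    [[0,0,0],[0,0,0],0],
    [[0,0,0],[0,0,0],0]
  ]
}}

```text
time_s: 19.98
tcp_pos: [0.5143, -0.0469, 0.1719]
ee_rot: [[-0.189, -0.697, -0.692], [0.982, -0.134, -0.133], [0.0, -0.704, 0.71]]
wrist_force: [-0.1, -0.2, -1.0]
gripper_width: 0.276
```

Run:
```python
from k import *
st();c=cam("wrist");s=sense();im=capture("wrist");cv2.imwrite("pics/w7.png",im[...,::-1])
P=np.array([[x,y,.044] for y in(-.019,.005) for x in(-.012,.012)]);P=np.r_[P,[[-.012,-.019,-.026],[.012,-.019,-.026]]]
print(w2p(c,P@s['ee_rot'].T+s['tcp_pos']).round(0).tolist())
h,R=park(.012,.06);print(h,np.degrees(np.arccos((np.trace(R.T@s['ee_rot'])-1)/2)))
a=plan([(h,R,0,1,.02)],ang=5);print()
l,R=park(.006,.003);plan([(l,R,0,1,.014)],start=a)
```

```text
19.98 [ 0.5143 -0.0469  0.1719] F [-0.1 -0.2 -1. ] g 24.0 j [  12.   38.    7.   -1. -105.  -91.]
[[247.0, 197.0], [307.0, 197.0], [251.0, 184.0], [303.0, 184.0], [251.0, 344.0], [303.0, 344.0]]
[ 0.51491384 -0.04658707  0.14434672] 0.22478394255066397
[[[0.0,0.01,-0.01],[-0.1,0.0,0.0],0],[[0.0004,0.0094,-0.0103],[-0.1,0.0,0.0],0],[[0,0,0],[0,0,0],0]]

[[[0.0,0.011,-0.001],[0.0,0.0,0.0],0],[[0.0,0.012,-0.001],[0.0,0.0,0.0],0],[[0.0,0.011,-0.002],[0.0,0.0,0.0],0],[[0.0,0.012,-0.001],[0.0,0.0,0.0],0],[[0.0,0.011,-0.001],[0.0,0.0,0.0],0],[[0,0,0],[0,0,0],0]]
```

View pics/w7.png

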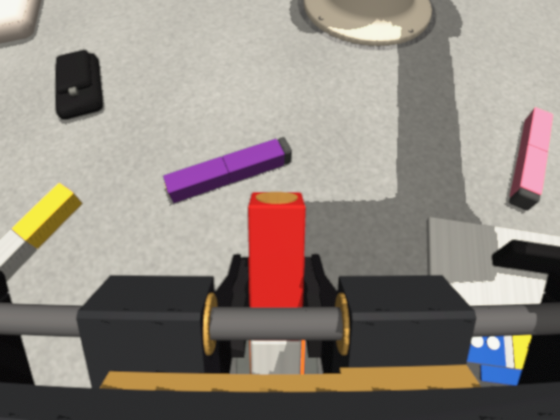

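>>> {"api": "jog_arm", "payload": {
  "series": [
    [[0.0,0.01,-0.01],[-0.1,0.0,0.0],0],
    [[0.0004,0.0094,-0.01],[-0.1,0.0,0.0],0],
    [[0,0,0],[0,0,0],0],
    [[0.0,0.011,-0.001],[0.0,0.0,0.0],0],
    [[0.0,0.012,-0.001],[0.0,0.0,0.0],0],
    [[0.0,0.011,-0.001],[0.0,0.0,0.0],0],
    [[0.0,0.012,-0.001],[0.0,0.0,0.0],0],
    [[0.0,0.006,-0.001],[0.0,0.0,0.0],0],
    [[0.0,0.005,0],[0.0,0.0,0.0],0],
    [[0,0,0],[0,0,0],0]
  ]
}}

```text
time_s: 21.28
tcp_pos: [0.4788, -0.0532, 0.1009]
ee_rot: [[-0.19, -0.694, -0.695], [0.982, -0.134, -0.134], [0.0, -0.708, 0.707]]
wrist_force: [-0.4, -1.3, -1.2]
gripper_width: 0.273
```

Run:
```python
from k import *
st();s=sense();l,R=park(.006,.003);print(l,R.T@(s['tcp_pos']-l))
a=plan([(l,R,.045,4,.014)]);print()
RB=Rz(CRY)@R45
a=plan([(l+RB@[0,0,.06],R,.045,0,.03)],start=(l,R));print()
g,RR=regrip(.07)
a=plan([(g,RR,.05,2)],start=(l+RB@[0,0,.06],R),ang=5,step=.03)
```

```text
21.27 [ 0.4788 -0.0532  0.1009] F [-0.4 -1.3 -1.2] g 23.8 j [ 12.  39.  -2.  -1. -94. -91.]
[ 0.47950678 -0.05343103  0.09979899] [ 0.00036515 -0.00032644  0.00123281]
[[[-0.0004,0.0003,-0.0012],[0.0,0.0,0.0],0.045],[[0,0,0],[0,0,0],0.045],[[0,0,0],[0,0,0],0.045],[[0,0,0],[0,0,0],0.045],[[0,0,0],[0,0,0],0.045]]

[[[0.0,-0.03,0.0],[0.0,0.0,0.0],0.045],[[0.0,-0.03,0.0],[0.0,0.0,0.0],0.045]]

[[[0.0,0.003,0.005],[-5.0,0.0,0.0],0.05],[[0.0,0.002,0.005],[-5.0,0.0,0.0],0.05],[[0.0,0.002,0.005],[-5.0,0.0,0.0],0.05],[[0.0,0.001,0.006],[-5.0,0.0,0.0],0.05],[[0.0,0.001,0.005],[-5.0,0.0,0.0],0.05],[[0.0,0.0,0.006],[-5.0,0.0,0.0],0.05],[[0.0,0.0,0.006],[-5.0,0.0,0.0],0.05],[[0.0,-0.001,0.005],[-5.0,0.0,0.0],0.05],[[0.0,-0.001,0.006],[-5.0,0.0,0.0],0.05],[[0.0,-0.002,0.005],[-5.0,0.0,0.0],0.05]]
[[[0.0,-0.002,0.005],[-5.0,0.0,0.0],0.05],[[0.0,-0.002,0.005],[-5.0,0.0,0.0],0.05],[[0.0,-0.0031,0.005],[-5.0,0.0,0.0],0.05],[[0,0,0],[0,0,0],0.05],[[0,0,0],[0,0,0],0.05]]
```

>>> {"api": "jog_arm", "payload": {
  "series": [
    [[0,0,0],[0,0,0],0.045],
    [[0,0,0],[0,0,0],0.045],
    [[0,0,0],[0,0,0],0.045],
    [[0,0,0],[0,0,0],0.045],
    [[0,0,0],[0,0,0],0.045],
    [[0,-0.03,0],[0,0,0],0.05],
    [[0,-0.03,0],[0,0,0],0.05],
    [[0,0,0],[0,0,0],0.05],
    [[0,0,0],[0,0,0],0.05]
  ]
}}

```text
time_s: 22.4
tcp_pos: [0.5195, -0.0451, 0.1427]
ee_rot: [[-0.189, -0.695, -0.693], [0.982, -0.133, -0.134], [0.001, -0.706, 0.708]]
wrist_force: [-0.4, 0.9, -1.4]
gripper_width: 0.573
```

>>> {"api": "jog_arm", "payload": {
  "series": [
    [[0.0,0.003,0.005],[-5.0,0.0,0.0],0.05],
    [[0.0,0.002,0.005],[-5.0,0.0,0.0],0.05],
    [[0.0,0.002,0.005],[-5.0,0.0,0.0],0.05],
    [[0.0,0.001,0.006],[-5.0,0.0,0.0],0.05],
    [[0.0,0.001,0.005],[-5.0,0.0,0.0],0.05],
    [[0.0,0.0,0.006],[-5.0,0.0,0.0],0.05],
    [[0.0,0.0,0.006],[-5.0,0.0,0.0],0.05],
    [[0.0,-0.001,0.005],[-5.0,0.0,0.0],0.05],
    [[0.0,-0.001,0.006],[-5.0,0.0,0.0],0.05],
    [[0.0,-0.002,0.005],[-5.0,0.0,0.0],0.05]
  ]
}}

```text
time_s: 23.65
tcp_pos: [0.4659, -0.0557, 0.1592]
ee_rot: [[-0.189, 0.087, -0.978], [0.982, 0.017, -0.189], [0.001, -0.996, -0.089]]
wrist_force: [-0.4, -0.6, 0.6]
gripper_width: 0.578
```

>>> {"api": "jog_arm", "payload": {
  "series": [
    [[0.0,-0.002,0.005],[-5.0,0.0,0.0],0.05],
    [[0.0,-0.002,0.005],[-5.0,0.0,0.0],0.05],
    [[0.0,-0.003,0.005],[-5.0,0.0,0.0],0.05],
    [[0,0,0],[0,0,0],0.05],
    [[0,0,0],[0,0,0],0.05]
  ]
}}

```text
time_s: 24.28
tcp_pos: [0.4523, -0.0584, 0.1643]
ee_rot: [[-0.19, 0.336, -0.923], [0.982, 0.065, -0.178], [0.0, -0.94, -0.342]]
wrist_force: [0.4, 0.6, 0.6]
gripper_width: 0.58
```

Run:
```python
from k import *
st();s=sense();c=cam("wrist");im=capture("wrist");cv2.imwrite("pics/w8.png",im[...,::-1]);t=capture("top");sc=capture("scene")
RB=Rz(CRY)@R45
X=box(0,70,-12,12,-12,12)/1e3
print("head end px",w2p(c,(X[X[:,0]>.06])@RB.T+CRP).round(0).tolist())
print("origin top px",w2p(c,np.array([[0,-.012,.012],[0,.012,.012]])@RB.T+CRP).round(0).tolist())
o=np.zeros((420,800,3),np.uint8);o[:,:400]=im[:,60:460];o[:200,400:]=cv2.resize(t[160:260,240:440],None,fx=2,fy=2);o[200:400,400:]=cv2.resize(sc[150:250,200:400],None,fx=2,fy=2)
cv2.imwrite("pics/c8.png",o[...,::-1])
g,R=regrip(.0)
plan([(g-.07*R[:,1],R,.05,0),(g,R,.05,1,.02),(g,R,0,6)],ang=4)
```

```text
24.27 [ 0.4523 -0.0584  0.1643] F [0.4 0.6 0.6] g 50.4 j [ 14.  -0. -41.   2. -29. -95.]
head end px [[297.0, 215.0], [297.0, 257.0], [255.0, 215.0], [255.0, 257.0]]
origin top px [[292.0, 258.0], [260.0, 258.0]]
[[[-0.0004,0.0009,0.0006],[0.0,0.0,0.0],0.05],[[0.0,0.017,0.0],[0.0,0.0,0.0],0.05],[[0.0,0.018,0.0],[0.0,0.0,0.0],0.05],[[0.0,0.017,0.0],[0.0,0.0,0.0],0.05],[[0.0,0.018,0.0],[0.0,0.0,0.0],0.05],[[0,0,0],[0,0,0],0.05],[[0.0,0.0,0.0],[0.0,0.0,0.0],0],[[0,0,0],[0,0,0],0],[[0,0,0],[0,0,0],0],[[0,0,0],[0,0,0],0]]
[[[0,0,0],[0,0,0],0],[[0,0,0],[0,0,0],0],[[0,0,0],[0,0,0],0]]
```

View pics/c8.png

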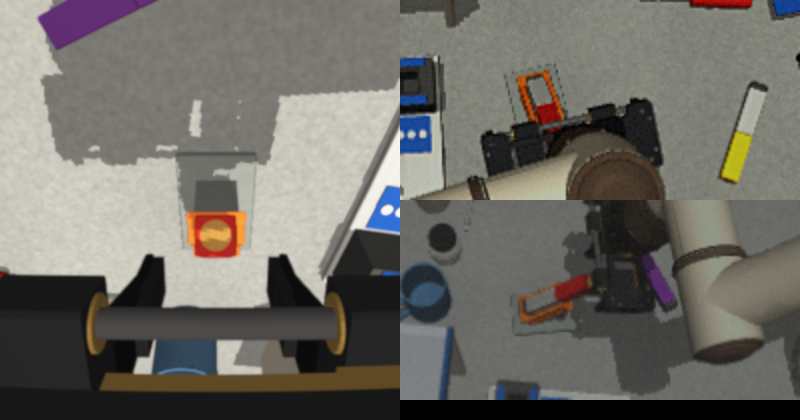

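>>> {"api": "jog_arm", "payload": {
  "series": [
    [[0,0.018,0.0005],[0,0,0],0.05],
    [[0,0.018,0],[0,0,0],0.05],
    [[0,0.018,0],[0,0,0],0.05],
    [[0,0.017,0],[0,0,0],0.05],
    [[0,0,0],[0,0,0],0.05],
    [[0,0,0],[0,0,0],0],
    [[0,0,0],[0,0,0],0],
    [[0,0,0],[0,0,0],0],
    [[0,0,0],[0,0,0],0],
    [[0,0,0],[0,0,0],0]
  ]
}}

```text
time_s: 25.68
tcp_pos: [0.4757, -0.0538, 0.0979]
ee_rot: [[-0.19, 0.337, -0.922], [0.982, 0.065, -0.178], [0.0, -0.939, -0.344]]
wrist_force: [-2.8, -0.4, 4.8]
gripper_width: 0.273
```

Run:
```python
from k import *
st();s=sense();g,R=regrip();print("tool-frame err mm",(1e3*R.T@(s['tcp_pos']-g)).round(1))
RB=Rz(CRY)@R45;u=RB@[1,0,0]
h,RP=pocket(1,.075)
a=plan([(s['tcp_pos']+u*.09,R,0,0,.03)]);print()
a=plan([(s['tcp_pos']+u*.09+[.0,.04,.04],TL(8,RT-45),0,0),(h,RP,0,2)],start=(s['tcp_pos']+u*.09,R),ang=5,step=.035)
```

```text
25.68 [ 0.4757 -0.0538  0.0979] F [-2.8 -0.4  4.8] g 23.7 j [ 14.   9. -45.   3. -17. -96.]
tool-frame err mm [ 0.4 -0.6  0.3]
[[[0.0,-0.027,0.013],[0.0,0.0,0.0],0],[[0.0,-0.027,0.012],[0.1,0.0,0.0],0],[[0.0,-0.0276,0.0129],[0.0,0.0,0.0],0]]

[[[0.004,-0.003,-0.002],[4.5,0.3,0.0],0],[[0.004,-0.004,-0.002],[4.5,0.3,0.0],0],[[0.004,-0.004,-0.001],[4.5,0.3,0.0],0],[[0.004,-0.004,-0.001],[4.5,0.3,-0.1],0],[[0.004,-0.004,-0.001],[4.5,0.3,0.0],0],[[0.004,-0.004,-0.001],[4.5,0.3,0.0],0],[[0.004,-0.004,0.0],[4.5,0.3,0.0],0],[[0.004,-0.004,0.0],[4.5,0.3,0.0],0],[[0.004,-0.004,0.001],[4.5,0.3,0.0],0],[[0.0036,-0.0038,0.0006],[4.5,0.3,0.0],0]]
[[[0.028,-0.008,-0.017],[0.0,0.7,-0.3],0],[[0.029,-0.007,-0.016],[0.0,0.7,-0.3],0],[[0.029,-0.007,-0.016],[0.0,0.7,-0.4],0],[[0.029,-0.007,-0.016],[0.0,0.6,-0.3],0],[[0.029,-0.007,-0.015],[0.0,0.7,-0.3],0],[[0.03,-0.007,-0.015],[0.0,0.7,-0.3],0],[[0.029,-0.007,-0.015],[0.0,0.7,-0.4],0],[[0.03,-0.006,-0.014],[0.0,0.7,-0.3],0],[[0.0303,-0.0064,-0.0138],[0.0,0.7,-0.3],0],[[0,0,0],[0,0,0],0]]
[[[0,0,0],[0,0,0],0]]
```

Run:
```python
from k import *
s=sense();g,R=regrip();RB=Rz(CRY)@R45;n=RB@[0,0,1]
h,RP=pocket(1,.075);p=s['tcp_pos']
w=[(p+n*.04,R,0,0,.02),(p+n*.04+[0,0.02,.10],R,0,0,.03),(p+n*.04+[0,.06,.13],TL(8,RT-45),0,0),(h,RP,0,2)]
for q in w: print(ik(q[0],q[1]))
plan(w,ang=5,step=.035)
```

```text
(array([ 13.,   8., -39.,   2., -23., -94.]), np.float64(0.0))
(array([ 16.,   1., -31.,   3., -39., -97.]), np.float64(0.0))
(array([ 17.,  23.,   4.,  -4., -96., -99.]), np.float64(0.0))
(array([  33.,   33.,   16.,  -13.,  -95., -121.]), np.float64(0.0))
[[[0.0,-0.008,-0.018],[0.1,0.0,0.0],0],[[0.0,-0.0089,-0.0183],[0.0,0.0,0.0],0],[[0.005,-0.023,-0.009],[0.0,0.0,0.0],0],[[0.005,-0.023,-0.01],[0.0,0.0,0.0],0],[[0.005,-0.023,-0.009],[0.0,0.0,0.0],0],[[0.0047,-0.0236,-0.0097],[0.0,0.0,0.0],0],[[0.004,-0.003,-0.002],[4.5,0.3,0.0],0],[[0.004,-0.002,-0.001],[4.5,0.3,0.0],0],[[0.004,-0.003,-0.002],[4.5,0.3,0.0],0],[[0.004,-0.003,-0.001],[4.5,0.3,0.0],0]]
[[[0.004,-0.003,0.0],[4.5,0.3,-0.1],0],[[0.004,-0.003,-0.001],[4.5,0.3,0.0],0],[[0.004,-0.003,0.0],[4.5,0.3,0.0],0],[[0.004,-0.003,0.0],[4.5,0.3,0.0],0],[[0.004,-0.003,0.0],[4.5,0.3,0.0],0],[[0.0035,-0.003,0.0005],[4.5,0.3,0.0],0],[[0.029,0.003,-0.011],[0.0,0.8,-0.4],0],[[0.029,0.003,-0.011],[0.0,0.7,-0.3],0],[[0.029,0.003,-0.01],[0.0,0.8,-0.4],0],[[0.029,0.003,-0.009],[0.0,0.8,-0.3],0]]
[[[0.029,0.003,-0.01],[0.0,0.8,-0.4],0],[[0.03,0.004,-0.009],[0.0,0.7,-0.4],0],[[0.029,0.003,-0.008],[0.0,0.8,-0.3],0],[[0.0299,0.0044,-0.0086],[0.0,0.8,-0.4],0],[[0,0,0],[0,0,0],0],[[0,0,0],[0,0,0],0]]
```

>>> {"api": "jog_arm", "payload": {
  "series": [
    [[0.0,-0.004,-0.009],[0,0.0,0.0],0],
    [[0.0,-0.004,-0.009],[0,0.0,0.0],0],
    [[0.0,-0.009,-0.0183],[0.0,0.0,0.0],0],
    [[0.005,-0.023,-0.009],[0.0,0.0,0.0],0],
    [[0.005,-0.023,-0.01],[0.0,0.0,0.0],0],
    [[0.005,-0.023,-0.009],[0.0,0.0,0.0],0],
    [[0.005,-0.0235,-0.01],[0.0,0.0,0.0],0],
    [[0.004,-0.003,-0.002],[4.5,0.3,0.0],0],
    [[0.004,-0.002,-0.001],[4.5,0.3,0.0],0],
    [[0.004,-0.003,-0.002],[4.5,0.3,0.0],0]
  ]
}}

```text
time_s: 26.92
tcp_pos: [0.5043, -0.0153, 0.2355]
ee_rot: [[-0.175, 0.11, -0.978], [0.985, 0.024, -0.173], [0.004, -0.994, -0.113]]
wrist_force: [0.2, -0.2, -1.8]
gripper_width: 0.277
```

>>> {"api": "jog_arm", "payload": {
  "series": [
    [[0.004,-0.003,-0.001],[4.5,0.3,0.0],0],
    [[0.004,-0.003,0.0],[4.5,0.3,-0.1],0],
    [[0.004,-0.003,-0.001],[4.5,0.3,0.0],0],
    [[0.004,-0.003,0.0],[4.5,0.3,0.0],0],
    [[0.004,-0.003,0.0],[4.5,0.3,0.0],0],
    [[0.004,-0.003,0.0],[4.5,0.3,0.0],0],
    [[0.0035,-0.003,0.0005],[4.5,0.3,0.0],0],
    [[0.029,0.003,-0.011],[0.0,0.8,-0.4],0],
    [[0.029,0.003,-0.011],[0.0,0.7,-0.3],0],
    [[0.029,0.003,-0.01],[0.0,0.8,-0.4],0]
  ]
}}

```text
time_s: 28.18
tcp_pos: [0.5188, 0.1028, 0.2336]
ee_rot: [[-0.095, -0.419, -0.903], [0.996, -0.039, -0.086], [0.001, -0.907, 0.42]]
wrist_force: [-0.2, -0.3, -2.5]
gripper_width: 0.274
```

>>> {"api": "jog_arm", "payload": {
  "series": [
    [[0.029,0.003,-0.009],[0.0,0.8,-0.3],0],
    [[0.029,0.003,-0.01],[0.0,0.8,-0.4],0],
    [[0.03,0.004,-0.009],[0.0,0.7,-0.4],0],
    [[0.029,0.003,-0.008],[0.0,0.8,-0.3],0],
    [[0.03,0.0045,-0.0085],[0.0,0.8,-0.4],0],
    [[0,0,0],[0,0,0],0],
    [[0,0,0],[0,0,0],0],
    [[0,0,0],[0,0,0],0]
  ]
}}

```text
time_s: 29.18
tcp_pos: [0.5411, 0.2496, 0.1998]
ee_rot: [[-0.02, -0.421, -0.907], [1.0, -0.008, -0.018], [0.0, -0.907, 0.421]]
wrist_force: [-0.9, 0.7, -0.4]
gripper_width: 0.27
```

Run:
```python
from k import *
st();s=sense();h,R=pocket(1,.075);print(h,"err",(1e3*(s['tcp_pos']-h)).round(1),Ro.from_matrix(R.T@s['ee_rot']).as_rotvec(degrees=True).round(2))
t=capture("top");sc=capture("scene");w=capture("wrist")
o=np.zeros((560,800,3),np.uint8);o[:280,:400]=cv2.resize(t[130:270,140:340],None,fx=2,fy=2,interpolation=3);o[280:,:400]=cv2.resize(sc[200:340,160:360],None,fx=2,fy=2,interpolation=3);o[:420,400:]=w[:,80:480];cv2.imwrite("pics/c9.png",o[...,::-1])
c=cam("top")
# red head top mask in both views vs predicted corners
for n,i in(("top",t),("scene",sc)):
    c=cam(n);X=np.array([[*POCK[1],FLOOR+.075],[*POCK[1],FLOOR+.075+.14]]);print(n,w2p(c,X).round(1).tolist())
plan([(pocket(1,.035)[0],R,0,1,.02)],ang=4)
```

```text
29.18 [0.5411 0.2496 0.1998] F [-0.9  0.7 -0.4] g 23.5 j [  33.   33.   16.  -13.  -94. -121.]
[0.54097201 0.24983184 0.19978015] err [ 0.2 -0.2  0. ] [-0.08  0.06 -0.05]
top [[195.0, 200.0], [184.1, 184.8]]
scene [[253.7, 288.0], [251.3, 280.2]]
[[[0.0,0.012,-0.006],[0.0,0.0,0.0],0],[[0.0,0.012,-0.005],[0.0,0.0,0.0],0],[[0.0002,0.0124,-0.0059],[0.1,-0.1,0.1],0],[[0,0,0],[0,0,0],0]]
```

View pics/c9.png

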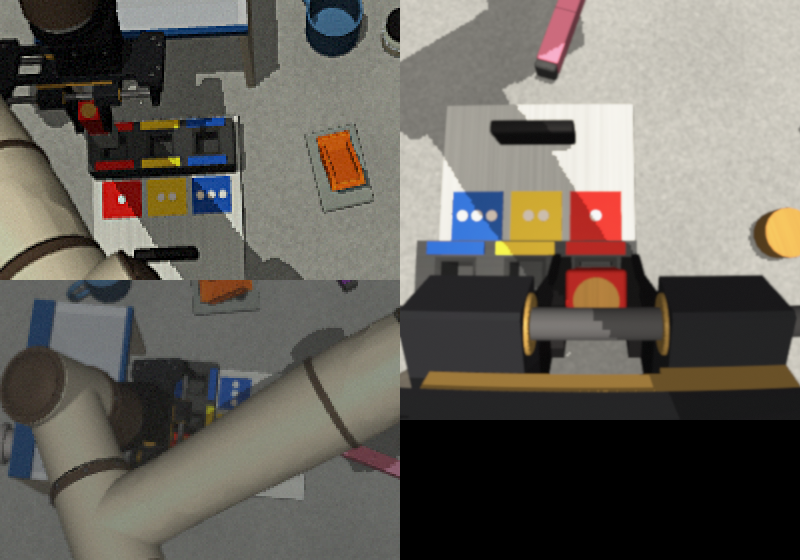

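>>> {"api": "jog_arm", "payload": {
  "series": [
    [[0,0.009,-0.0045],[0,0,0],0],
    [[0,0.009,-0.004],[0,0,0],0],
    [[0,0.009,-0.004],[0,0,0],0],
    [[0,0.009,-0.0045],[0,0,0],0],
    [[0,0,0],[0,0,0],0],
    [[0,0,0],[0,0,0],0]
  ]
}}

```text
time_s: 30.08
tcp_pos: [0.5413, 0.2502, 0.1598]
ee_rot: [[-0.021, -0.422, -0.907], [1.0, -0.009, -0.019], [0.0, -0.907, 0.422]]
wrist_force: [0.7, -1.0, -2.4]
gripper_width: 0.271
```

Run:
```python
from k import *
st();s=sense();h,R=pocket(1,.035);print("err",(1e3*(s['tcp_pos']-h)).round(1))
plan([(pocket(1,.004)[0],R,0,1,.01)],ang=4)
```

```text
30.07 [0.5413 0.2502 0.1598] F [ 0.7 -1.  -2.4] g 23.6 j [  33.   35.   13.  -13.  -90. -120.]
err [0.3 0.4 0. ]
[[[0.0,0.007,-0.003],[0.0,0.0,0.0],0],[[0.0,0.007,-0.003],[0.0,0.0,0.0],0],[[0.0,0.007,-0.004],[0.0,0.0,0.0],0],[[-0.0004,0.0073,-0.0028],[0.1,0.0,0.0],0],[[0,0,0],[0,0,0],0]]
```

Inside the mouth with no force; lower on.

>>> {"api": "jog_arm", "payload": {
  "series": [
    [[0,0.007,-0.003],[0,0,0],0],
    [[0,0.007,-0.003],[0,0,0],0],
    [[0,0.007,-0.004],[0,0,0],0],
    [[0,0.007,-0.003],[0,0,0],0],
    [[0,0,0],[0,0,0],0],
    [[0,0,0],[0,0,0],0]
  ]
}}

```text
time_s: 30.82
tcp_pos: [0.541, 0.2502, 0.1285]
ee_rot: [[-0.02, -0.422, -0.906], [1.0, -0.008, -0.018], [0.0, -0.907, 0.422]]
wrist_force: [1.6, -0.7, -2.2]
gripper_width: 0.276
```

>>> {"api": "jog_arm", "payload": {
  "series": [
    [[0,0.0018,-0.0008],[0,0,0],0],
    [[0,0.0018,-0.0009],[0,0,0],0],
    [[0,0,0],[0,0,0],0],
    [[0,0,0],[0,0,0],0]
  ]
}}

```text
time_s: 31.32
tcp_pos: [0.5412, 0.2502, 0.1281]
ee_rot: [[-0.022, -0.421, -0.907], [1.0, -0.009, -0.02], [0.001, -0.907, 0.421]]
wrist_force: [-1.9, 0.6, 10.1]
gripper_width: 0.269
```

>>> {"api": "jog_arm", "payload": {
  "series": [
    [[0,0,0],[0,0,0],0.042],
    [[0,0,0],[0,0,0],0.042],
    [[0,0,0],[0,0,0],0.042],
    [[0,0,0],[0,0,0],0.042],
    [[0,-0.018,0.008],[0,0,0],0.042],
    [[0,-0.027,0.013],[0,0,0],0.042],
    [[0,-0.027,0.013],[0,0,0],0.042],
    [[0,-0.027,0.012],[0,0,0],0.042],
    [[0,0,0],[0,0,0],0.042]
  ]
}}

```text
time_s: 32.45
tcp_pos: [0.5425, 0.2507, 0.2381]
ee_rot: [[-0.021, -0.415, -0.909], [1.0, -0.005, -0.02], [0.004, -0.91, 0.415]]
wrist_force: [0.4, -0.2, 0.2]
gripper_width: 0.479
```

```bash
sed -i 's/FLOOR=.022/FLOOR=.025/' k.py
python3 - <<'E'
from k import *
st()
b=(.4817,-.3175,-202.6)
p,R=pick(b)
w=[(np.array([.50,.0,.23]),TL(0,0),.06,0),(p+[0,0,.14],R,.06,2)]
for q in w: print(ik(q[0],q[1]))
plan(w,ang=6,step=.05)
E
```

```text
32.45 [0.5425 0.2507 0.2381] F [ 0.4 -0.2  0.2] g 41.7 j [  33.   31.   19.  -13.  -98. -122.]
(array([  19.,    9.,  -16.,    0.,  -65., -109.]), np.float64(0.0))
(array([-17.,  19., -16.,   0., -55., -96.]), np.float64(0.0))
[[[-0.042,0.004,0.007],[-4.1,0.2,0.0],0.06],[[-0.041,0.004,0.007],[-4.1,0.2,0.0],0.06],[[-0.042,0.004,0.007],[-4.1,0.2,0.0],0.06],[[-0.042,0.003,0.007],[-4.1,0.2,0.0],0.06],[[-0.041,0.002,0.007],[-4.0,0.2,0.0],0.06],[[-0.0421,0.0021,0.007],[-4.1,0.2,0.0],0.06],[[-0.044,0.012,0.006],[0.0,3.2,0.0],0.06],[[-0.044,0.012,0.004],[0.0,3.3,0.0],0.06],[[-0.044,0.013,0.001],[0.0,3.2,0.0],0.06],[[-0.045,0.012,-0.002],[0.0,3.2,0.0],0.06]]
[[[-0.044,0.012,-0.004],[0.0,3.3,0.0],0.06],[[-0.044,0.012,-0.006],[0.0,3.2,-0.1],0.06],[[-0.0432,0.0122,-0.009],[0.0,3.2,0.0],0.06],[[0,0,0],[0,0,0],0.06],[[0,0,0],[0,0,0],0.06]]
```

>>> {"api": "jog_arm", "payload": {
  "series": [
    [[-0.042,0.004,0.007],[-4.1,0.2,0.0],0.06],
    [[-0.041,0.004,0.007],[-4.1,0.2,0.0],0.06],
    [[-0.042,0.004,0.007],[-4.1,0.2,0.0],0.06],
    [[-0.042,0.003,0.007],[-4.1,0.2,0.0],0.06],
    [[-0.041,0.002,0.007],[-4.0,0.2,0.0],0.06],
    [[-0.042,0.002,0.007],[-4.1,0.2,0.0],0.06],
    [[-0.044,0.012,0.006],[0.0,3.2,0.0],0.06],
    [[-0.044,0.012,0.004],[0.0,3.3,0.0],0.06],
    [[-0.044,0.013,0.001],[0.0,3.2,0.0],0.06],
    [[-0.045,0.012,-0.002],[0.0,3.2,0.0],0.06]
  ]
}}

```text
time_s: 33.7
tcp_pos: [0.4733, -0.1778, 0.1787]
ee_rot: [[0.225, -0.008, -0.974], [0.974, -0.004, 0.225], [-0.006, -1.0, 0.007]]
wrist_force: [0.5, 0.5, 0.2]
gripper_width: 0.692
```

>>> {"api": "jog_arm", "payload": {
  "series": [
    [[-0.044,0.012,-0.004],[0.0,3.3,0.0],0.06],
    [[-0.044,0.012,-0.006],[0.0,3.2,0],0.06],
    [[-0.043,0.012,-0.009],[0.0,3.2,0.0],0.06],
    [[0,0,0],[0,0,0],0.06],
    [[0,0,0],[0,0,0],0.06],
    [[0,0,0],[0,0,0],0.06]
  ]
}}

```text
time_s: 34.45
tcp_pos: [0.4558, -0.3072, 0.1442]
ee_rot: [[0.383, -0.007, -0.924], [0.924, -0.005, 0.383], [-0.007, -1.0, 0.005]]
wrist_force: [0.7, 0.7, 1.3]
gripper_width: 0.692
```

```bash
cat >> k.py <<'E'
def look(k,b):
    "wrist view: pose of the lying shuttle from the corners of its head's top face"
    c=cam("wrist");im=capture("wrist");cv2.imwrite(f"pics/look_{k}_{len(__import__('os').listdir('pics'))}.png",im[...,::-1])
    hsv=cv2.cvtColor(im,cv2.COLOR_RGB2HSV);m=cv2.inRange(hsv,*map(np.array,WIDE[k]));m[275:]=0
    n,l,s,ce=cv2.connectedComponentsWithStats(m);j=1+s[1:,4].argmax();print(s[j])
    r=cv2.minAreaRect(np.argwhere(l==j)[:,::-1].astype(np.float32));B=p2w(c,cv2.boxPoints(r),.024)[:,:2]
    d0,d1=B[1]-B[0],B[2]-B[1];L=[np.linalg.norm(d0),np.linalg.norm(d1)];d=(d0 if L[0]>L[1] else d1)/max(L)
    a=np.radians(b[2]);u=np.array([np.cos(a),np.sin(a)]);d=d*np.sign(d@u);mid=B.mean(0)
    pr=(B-mid)@d;end=mid+d*pr.max();o=mid+d*pr.min()
    print(k,"L,W",np.round(sorted(L),4),"yaw",round(np.degrees(np.arctan2(d[1],d[0]))-360*(d[1]>0),1),"head end",end.round(4),"origin by end",(end-.07*d).round(4),"by border",o.round(4))
E
python3 - <<'E'
from k import *
st();look("yellow",(.4817,-.3175,-202.6));shuttle(np.ascontiguousarray(capture("wrist")),cam("wrist"),"yellow",[.4817,-.3175,-202.6],275)
t=capture("top");cv2.imwrite("pics/t10.png",t[...,::-1]);c=cam("top")
for a,e,m in blobs(t,*WIDE["red"],30):
    if np.hypot(*(e-[190,190]))<25: print("red in top",a,e.round(1))
print("expected head top",w2p(c,[[*POCK[1],FLOOR+.14],[*POCK[1],FLOOR+.105]]).round(1))
E
```

```text
34.45 [ 0.4558 -0.3072  0.1442] F [0.7 0.7 1.3] g 60.2 j [-17.  19. -17.   0. -55. -96.]
[ 261  150   31   83 2424]
yellow L,W [0.0229 0.0666] yaw -203.1 head end [ 0.4135 -0.2909] origin by end [ 0.4779 -0.3184] by border [ 0.475  -0.3172]
[ 261  150   31   83 2431]
yellow [   0.4815   -0.3191 -202.2482] 0.116
red in top 90 [191.2 197.2]
red in top 42 [201.9 192.8]
red in top 97 [196.7 212.3]
expected head top [[190.  193. ]
 [192.6 196.7]]
```

Run:
```python
from k import *
p,R=pick((.4812,-.3188,-202.6));print(p)
plan([(p+[0,0,.025],R,.06,0,.035),(p,R,.06,1,.012),(p,R,.0,5)],ang=5)
RB=Rz(CRY)@R45;h,RP=park(.008,.06)
print("carry");a=plan([(p+[0,0,.13],R,0,0,.04),(h+[0,0,.04],RP,0,2),(h,RP,0,0,.025)],start=(p,R),ang=5,step=.035)
```

```text
[ 0.45719653 -0.30880832  0.005     ]
[[[0.0,0.029,-0.001],[-0.1,0.0,-0.1],0.06],[[0.0,0.028,0.0],[0.0,0.0,-0.1],0.06],[[0.0,0.029,-0.001],[-0.1,0.1,-0.1],0.06],[[-0.0004,0.0282,-0.0001],[-0.1,0.0,-0.1],0.06],[[0.0,0.008,0.0],[0.0,0.0,0.0],0.06],[[0.0,0.009,0.0],[0.0,0.0,0.0],0.06],[[0.0,0.008,0.0],[0.0,0.0,0.0],0.06],[[0,0,0],[0,0,0],0.06],[[0.0,0.0,0.0],[0.0,0.0,0.0],0.0],[[0,0,0],[0,0,0],0.0]]
[[[0,0,0],[0,0,0],0.0],[[0,0,0],[0,0,0],0.0],[[0,0,0],[0,0,0],0.0],[[0,0,0],[0,0,0],0.0]]
carry
[[[0.0,-0.032,0.0],[0.0,0.0,0.0],0],[[0.0,-0.033,0.0],[0.0,0.0,0.0],0],[[0.0,-0.032,0.0],[0.0,0.0,0.0],0],[[0.0,-0.033,0.0],[0.0,0.0,0.0],0],[[0.022,-0.004,0.004],[3.6,-2.6,1.1],0],[[0.022,-0.004,0.003],[3.7,-2.7,1.1],0],[[0.023,-0.004,0.002],[3.6,-2.6,1.1],0],[[0.022,-0.005,0.001],[3.7,-2.7,1.1],0],[[0.022,-0.005,0.001],[3.6,-2.6,1.1],0],[[0.022,-0.005,0.0],[3.6,-2.7,1.1],0]]
[[[0.022,-0.006,0.0],[3.7,-2.6,1.1],0],[[0.022,-0.007,-0.001],[3.6,-2.7,1.1],0],[[0.022,-0.006,-0.002],[3.7,-2.6,1.1],0],[[0.021,-0.008,-0.003],[3.6,-2.7,1.1],0],[[0.021,-0.008,-0.002],[3.6,-2.6,1.1],0],[[0.0213,-0.0084,-0.0038],[3.7,-2.7,1.1],0],[[0,0,0],[0,0,0],0],[[0,0,0],[0,0,0],0],[[0.0,0.014,-0.014],[0.0,0.0,0.0],0],[[0.0,0.0142,-0.0143],[0.0,0.0,0.0],0]]
```

>>> {"api": "jog_arm", "payload": {
  "series": [
    [[0.0,0.029,-0.001],[-0.1,0.0,-0.1],0.06],
    [[0.0,0.028,0.0],[0.0,0.0,-0.1],0.06],
    [[0.0,0.029,-0.001],[-0.1,0.1,-0.1],0.06],
    [[0,0.028,0],[-0.1,0.0,-0.1],0.06],
    [[0.0,0.008,0.0],[0.0,0.0,0.0],0.06],
    [[0.0,0.009,0.0],[0.0,0.0,0.0],0.06],
    [[0.0,0.008,0.0],[0.0,0.0,0.0],0.06],
    [[0,0,0],[0,0,0],0.06],
    [[0.0,0.0,0.0],[0.0,0.0,0.0],0.0],
    [[0,0,0],[0,0,0],0.0]
  ]
}}

```text
time_s: 35.85
tcp_pos: [0.4571, -0.3092, 0.0053]
ee_rot: [[0.386, 0.0, -0.923], [0.923, -0.0, 0.386], [-0.0, -1.0, -0.001]]
wrist_force: [-1.1, 0.2, -0.7]
gripper_width: 0.543
```

>>> {"api": "jog_arm", "payload": {
  "series": [
    [[0,0,0],[0,0,0],0.0],
    [[0,0,0],[0,0,0],0.0],
    [[0,0,0],[0,0,0],0.0],
    [[0,0,0],[0,0,0],0.0],
    [[0,0,0],[0,0,0],0.0]
  ]
}}

```text
time_s: 36.48
tcp_pos: [0.4568, -0.3091, 0.0049]
ee_rot: [[0.386, -0.0, -0.923], [0.923, -0.0, 0.386], [-0.0, -1.0, 0.0]]
wrist_force: [0.3, 0.8, 1.4]
gripper_width: 0.275
```

>>> {"api": "jog_arm", "payload": {
  "series": [
    [[0,-0.012,0],[0,0,0],0],
    [[0,-0.028,0],[0,0,0],0],
    [[0,-0.045,0],[0,0,0],0],
    [[0,-0.045,0],[0,0,0],0],
    [[0.022,-0.004,0.004],[3.6,-2.6,1.1],0],
    [[0.022,-0.004,0.003],[3.7,-2.7,1.1],0],
    [[0.023,-0.004,0.002],[3.6,-2.6,1.1],0],
    [[0.022,-0.005,0.001],[3.7,-2.7,1.1],0],
    [[0.022,-0.005,0.001],[3.6,-2.6,1.1],0],
    [[0.022,-0.005,0.0],[3.6,-2.7,1.1],0]
  ]
}}

```text
time_s: 37.72
tcp_pos: [0.4874, -0.1774, 0.158]
ee_rot: [[0.101, -0.388, -0.916], [0.993, -0.015, 0.116], [-0.058, -0.922, 0.383]]
wrist_force: [0.4, -0.2, -2.9]
gripper_width: 0.269
```

>>> {"api": "jog_arm", "payload": {
  "series": [
    [[0.022,-0.006,0.0],[3.7,-2.6,1.1],0],
    [[0.022,-0.007,-0.001],[3.6,-2.7,1.1],0],
    [[0.022,-0.006,-0.002],[3.7,-2.6,1.1],0],
    [[0.021,-0.008,-0.003],[3.6,-2.7,1.1],0],
    [[0.021,-0.008,-0.002],[3.6,-2.6,1.1],0],
    [[0.021,-0.0085,-0.004],[3.7,-2.7,1.1],0],
    [[0,0,0],[0,0,0],0],
    [[0,0,0],[0,0,0],0],
    [[0,0,0],[0,0,0],0]
  ]
}}

```text
time_s: 38.85
tcp_pos: [0.5177, -0.0474, 0.1817]
ee_rot: [[-0.187, -0.695, -0.695], [0.982, -0.133, -0.132], [-0.0, -0.707, 0.707]]
wrist_force: [-0.1, -0.2, -1.8]
gripper_width: 0.272
```

```bash
cat >> k.py <<'E'
def held(k):
    "offset of the held shuttle's head end in the wrist picture against the assumed grip"
    c=cam("wrist");s=sense();im=capture("wrist");cv2.imwrite(f"pics/held_{k}.png",im[...,::-1])
    m=cv2.inRange(cv2.cvtColor(im,cv2.COLOR_RGB2HSV),*map(np.array,WIDE[k]));m[270:]=0;m[:,:200]=0;m[:,350:]=0
    n,l,q,ce=cv2.connectedComponentsWithStats(m);j=1+q[1:,4].argmax()
    P=np.array([[x,y,.07-GX] for y in(-(.024-TZ),TZ) for x in(-.012,.012)])
    print(k,"blob x,y,w,h",q[j][:4],"pred",w2p(c,P@s['ee_rot'].T+s['tcp_pos']).round(0).tolist())
E
python3 - <<'E'
from k import *
st();held("yellow")
im=cv2.imread("pics/w7.png")[...,::-1];m=cv2.inRange(cv2.cvtColor(np.ascontiguousarray(im),cv2.COLOR_RGB2HSV),*map(np.array,WIDE["red"]));print("red then: top row",np.argwhere(m[150:270,200:350])[:,0].min()+150)
h,RP=park(.008,.06);l,_=park(.005,.003);s=sense();print("err",1e3*(s['tcp_pos']-h-[0,0,.04]))
plan([(h,RP,0,1,.025),(l,RP,0,1,.013)],ang=4)
E
```

```text
38.85 [ 0.5177 -0.0474  0.1817] F [-0.1 -0.2 -1.8] g 23.6 j [  12.   38.    9.   -1. -106.  -91.]
yellow blob x,y,w,h [247 184  58  86] pred [[247.0, 197.0], [307.0, 197.0], [251.0, 184.0], [303.0, 184.0]]
red then: top row 193
err [ 0.01320117 -1.38869114  0.18483859]
[[[0.001,0.014,-0.014],[0.0,-0.1,0.0],0],[[0.0003,0.0142,-0.0146],[0.0,0.0,0.1],0],[[0,0,0],[0,0,0],0],[[0.0,0.011,-0.001],[0.0,0.0,0.0],0],[[0.0,0.012,0.0],[0.0,0.0,0.0],0],[[0.0,0.011,-0.001],[0.0,0.0,0.0],0],[[0.0,0.012,0.0],[0.0,0.0,0.0],0],[[0.0,0.011,-0.001],[0.0,0.0,0.0],0],[[0,0,0],[0,0,0],0]]
```

>>> {"api": "jog_arm", "payload": {
  "series": [
    [[0.001,0.014,-0.014],[0,0,0],0],
    [[0,0.014,-0.0145],[0,0,0],0],
    [[0,0,0],[0,0,0],0],
    [[0,0.011,-0.001],[0,0,0],0],
    [[0,0.012,0],[0,0,0],0],
    [[0,0.011,-0.001],[0,0,0],0],
    [[0,0.012,0],[0,0,0],0],
    [[0,0.006,-0.001],[0,0,0],0],
    [[0,0.005,0],[0,0,0],0],
    [[0,0,0],[0,0,0],0]
  ]
}}

```text
time_s: 40.15
tcp_pos: [0.4804, -0.0529, 0.0988]
ee_rot: [[-0.189, -0.695, -0.694], [0.982, -0.134, -0.133], [-0.0, -0.706, 0.708]]
wrist_force: [0.4, 0.4, -2.1]
gripper_width: 0.272
```

>>> {"api": "jog_arm", "payload": {
  "series": [
    [[0,0,0],[0,0,0],0.045],
    [[0,0,0],[0,0,0],0.045],
    [[0,0,0],[0,0,0],0.045],
    [[0,0,0],[0,0,0],0.045],
    [[0,0,0],[0,0,0],0.045],
    [[0,-0.03,0],[0,0,0],0.05],
    [[0,-0.03,0],[0,0,0],0.05],
    [[0,0,0],[0,0,0],0.05]
  ]
}}

```text
time_s: 41.15
tcp_pos: [0.5239, -0.0446, 0.142]
ee_rot: [[-0.189, -0.692, -0.697], [0.982, -0.133, -0.134], [-0.0, -0.709, 0.705]]
wrist_force: [-0.6, 0.4, -0.4]
gripper_width: 0.569
```

>>> {"api": "jog_arm", "payload": {
  "series": [
    [[0.0,0.003,0.005],[-5.0,0.0,0.0],0.05],
    [[0.0,0.002,0.005],[-5.0,0.0,0.0],0.05],
    [[0.0,0.002,0.005],[-5.0,0.0,0.0],0.05],
    [[0.0,0.001,0.006],[-5.0,0.0,0.0],0.05],
    [[0.0,0.001,0.005],[-5.0,0.0,0.0],0.05],
    [[0.0,0.0,0.006],[-5.0,0.0,0.0],0.05],
    [[0.0,0.0,0.006],[-5.0,0.0,0.0],0.05],
    [[0.0,-0.001,0.005],[-5.0,0.0,0.0],0.05],
    [[0.0,-0.001,0.006],[-5.0,0.0,0.0],0.05],
    [[0.0,-0.002,0.005],[-5.0,0.0,0.0],0.05]
  ]
}}

```text
time_s: 42.4
tcp_pos: [0.4677, -0.0553, 0.1571]
ee_rot: [[-0.188, 0.086, -0.978], [0.982, 0.017, -0.187], [0.0, -0.996, -0.087]]
wrist_force: [0.5, -0.5, 0.2]
gripper_width: 0.574
```

>>> {"api": "jog_arm", "payload": {
  "series": [
    [[0.0,-0.002,0.005],[-5.0,0.0,0.0],0.05],
    [[0.0,-0.002,0.005],[-5.0,0.0,0.0],0.05],
    [[0.0,-0.003,0.005],[-5.0,0.0,0.0],0.05],
    [[0,0,0],[0,0,0],0.05],
    [[0,0,0],[0,0,0],0.05]
  ]
}}

```text
time_s: 43.02
tcp_pos: [0.454, -0.058, 0.1623]
ee_rot: [[-0.189, 0.335, -0.923], [0.982, 0.064, -0.178], [-0.0, -0.94, -0.341]]
wrist_force: [0.1, -0.3, -0.6]
gripper_width: 0.576
```

```bash
cat >> k.py <<'E'
def parked(k):
    c=cam("wrist");im=capture("wrist");cv2.imwrite(f"pics/parked_{k}.png",im[...,::-1])
    m=cv2.inRange(cv2.cvtColor(im,cv2.COLOR_RGB2HSV),*map(np.array,WIDE[k]));m[275:]=0;m[:,:200]=0;m[:,360:]=0
    n,l,q,ce=cv2.connectedComponentsWithStats(m);j=1+q[1:,4].argmax();X=HEAD[0];X=X[X[:,0]>.06]
    uv=w2p(c,X@(Rz(CRY)@R45).T+CRP);print(k,"blob x,y,w,h",q[j][:4],"pred",np.r_[uv.min(0),uv.max(0)-uv.min(0)].round(0))
E
python3 - <<'E'
from k import *
st();parked("yellow");s=sense();g,R=regrip();print((1e3*R.T@(s['tcp_pos']-g)).round(1))
plan([(g,R,.05,1,.02),(g,R,0,6)],ang=4)
E
```

```text
43.02 [ 0.454  -0.058   0.1623] F [ 0.1 -0.3 -0.6] g 50.1 j [ 14.   0. -41.   2. -29. -95.]
yellow blob x,y,w,h [255 216  41  42] pred [255. 215.  43.  43.]
[  0.4 -68.5  -1.5]
[[[0.0,0.017,0.0],[0.0,0.0,0.0],0.05],[[0.0,0.017,0.001],[0.0,0.0,0.0],0.05],[[0.0,0.017,0.0],[-0.1,0.0,0.0],0.05],[[-0.0004,0.0175,0.0004],[0.0,0.0,0.0],0.05],[[0,0,0],[0,0,0],0.05],[[0.0,0.0,0.0],[0.0,0.0,0.0],0],[[0,0,0],[0,0,0],0],[[0,0,0],[0,0,0],0],[[0,0,0],[0,0,0],0],[[0,0,0],[0,0,0],0]]
[[[0,0,0],[0,0,0],0],[[0,0,0],[0,0,0],0]]
```

Parked exactly. Regrip by the head.

>>> {"api": "jog_arm", "payload": {
  "series": [
    [[0,0.017,0.0005],[0,0,0],0.05],
    [[0,0.017,0.0005],[0,0,0],0.05],
    [[0,0.017,0.0005],[0,0,0],0.05],
    [[-0.0004,0.0175,0],[0,0,0],0.05],
    [[0,0,0],[0,0,0],0.05],
    [[0,0,0],[0,0,0],0],
    [[0,0,0],[0,0,0],0],
    [[0,0,0],[0,0,0],0],
    [[0,0,0],[0,0,0],0],
    [[0,0,0],[0,0,0],0]
  ]
}}

```text
time_s: 44.32
tcp_pos: [0.4756, -0.0542, 0.0979]
ee_rot: [[-0.189, 0.336, -0.923], [0.982, 0.064, -0.177], [-0.0, -0.94, -0.342]]
wrist_force: [-2.0, -0.3, 4.7]
gripper_width: 0.273
```

Run:
```python
from k import *
st();s=sense();g,R=regrip();RB=Rz(CRY)@R45;n=RB@[0,0,1]
h,RP=pocket(2,.072);p=s['tcp_pos'];print((1e3*R.T@(p-g)).round(1))
w=[(p+n*.04,R,0,0,.02),(p+n*.04+[0,0.02,.10],R,0,0,.03),(p+n*.04+[0,.06,.13],TL(8,RT-45),0,0),(h,RP,0,2)]
plan(w,ang=5,step=.03)
```

```text
44.33 [ 0.4756 -0.0542  0.0979] F [-2.  -0.3  4.7] g 23.8 j [ 14.   9. -45.   3. -17. -96.]
[-0.1 -0.5  0.4]
[[[0.0,-0.006,-0.012],[0.0,0.0,0.0],0],[[0.0,-0.005,-0.012],[0.0,0.0,0.0],0],[[0.0,-0.0059,-0.0123],[0.0,-0.1,0.0],0],[[0.005,-0.023,-0.009],[0.0,0.0,0.0],0],[[0.005,-0.023,-0.01],[0.0,0.0,0.0],0],[[0.005,-0.024,-0.009],[0.0,0.0,0.0],0],[[0.0046,-0.0227,-0.0097],[0.0,0.0,0.0],0],[[0.004,-0.003,-0.002],[4.5,0.3,0.0],0],[[0.004,-0.002,-0.001],[4.5,0.3,0.0],0],[[0.004,-0.003,-0.002],[4.5,0.3,-0.1],0]]
[[[0.004,-0.003,-0.001],[4.5,0.3,0.0],0],[[0.004,-0.003,0.0],[4.5,0.3,0.0],0],[[0.004,-0.003,-0.001],[4.5,0.3,0.0],0],[[0.004,-0.003,0.0],[4.5,0.3,0.0],0],[[0.004,-0.003,0.0],[4.5,0.3,0.0],0],[[0.004,-0.003,0.0],[4.5,0.3,-0.1],0],[[0.0035,-0.003,0.0005],[4.5,0.3,0.0],0],[[0.024,0.003,-0.012],[0.0,0.9,-0.4],0],[[0.025,0.004,-0.011],[0.0,0.9,-0.4],0],[[0.025,0.004,-0.011],[0.0,0.9,-0.4],0]]
[[[0.025,0.004,-0.01],[0.0,0.8,-0.4],0],[[0.025,0.004,-0.01],[0.0,0.9,-0.4],0],[[0.025,0.004,-0.01],[0.0,0.9,-0.5],0],[[0.0254,0.005,-0.0094],[0.0,0.9,-0.4],0],[[0,0,0],[0,0,0],0],[[0,0,0],[0,0,0],0]]
```

>>> {"api": "jog_arm", "payload": {
  "series": [
    [[0.0,-0.006,-0.012],[0,0,0],0],
    [[0.0,-0.005,-0.012],[0,0,0],0],
    [[0.0,-0.006,-0.0125],[0,0,0],0],
    [[0.005,-0.023,-0.009],[0,0,0],0],
    [[0.005,-0.023,-0.01],[0,0,0],0],
    [[0.005,-0.024,-0.009],[0,0,0],0],
    [[0.0045,-0.023,-0.01],[0,0,0],0],
    [[0.004,-0.003,-0.002],[4.5,0.3,0.0],0],
    [[0.004,-0.002,-0.001],[4.5,0.3,0.0],0],
    [[0.004,-0.003,-0.002],[4.5,0.3,-0.1],0]
  ]
}}

```text
time_s: 45.58
tcp_pos: [0.5041, -0.0164, 0.2356]
ee_rot: [[-0.174, 0.107, -0.979], [0.985, 0.025, -0.172], [0.006, -0.994, -0.11]]
wrist_force: [0.0, -0.3, -1.7]
gripper_width: 0.272
```

>>> {"api": "jog_arm", "payload": {
  "series": [
    [[0.004,-0.003,-0.001],[4.5,0.3,0.0],0],
    [[0.004,-0.003,0.0],[4.5,0.3,0.0],0],
    [[0.004,-0.003,-0.001],[4.5,0.3,0.0],0],
    [[0.004,-0.003,0.0],[4.5,0.3,0.0],0],
    [[0.004,-0.003,0.0],[4.5,0.3,0.0],0],
    [[0.004,-0.003,0.0],[4.5,0.3,-0.1],0],
    [[0.0035,-0.003,0.0005],[4.5,0.3,0.0],0],
    [[0.024,0.003,-0.012],[0.0,0.9,-0.4],0],
    [[0.025,0.004,-0.011],[0.0,0.9,-0.4],0],
    [[0.025,0.004,-0.011],[0.0,0.9,-0.4],0]
  ]
}}

```text
time_s: 46.82
tcp_pos: [0.5217, 0.0888, 0.2313]
ee_rot: [[-0.086, -0.421, -0.903], [0.996, -0.036, -0.078], [0.001, -0.906, 0.423]]
wrist_force: [0.1, 0.4, -1.7]
gripper_width: 0.274
```

>>> {"api": "jog_arm", "payload": {
  "series": [
    [[0.025,0.004,-0.01],[0.0,0.8,-0.4],0],
    [[0.025,0.004,-0.01],[0.0,0.9,-0.4],0],
    [[0.025,0.004,-0.01],[0.0,0.9,-0.5],0],
    [[0.0255,0.005,-0.0095],[0.0,0.9,-0.4],0],
    [[0,0,0],[0,0,0],0],
    [[0,0,0],[0,0,0],0],
    [[0,0,0],[0,0,0],0]
  ]
}}

```text
time_s: 47.7
tcp_pos: [0.5433, 0.1891, 0.2001]
ee_rot: [[-0.018, -0.423, -0.906], [1.0, -0.007, -0.017], [0.001, -0.906, 0.423]]
wrist_force: [1.1, -0.2, -2.1]
gripper_width: 0.273
```

```bash
cat >> k.py <<'E'
def over(n,k,up):
    s=sense();h,R=pocket(n,up);print("err",(1e3*(s['tcp_pos']-h)).round(1),Ro.from_matrix(R.T@s['ee_rot']).as_rotvec(degrees=True).round(2))
    im=capture("top");c=cam("top");uv=w2p(c,[[*POCK[n],FLOOR+up+.14]])[0]
    for a,e,m in blobs(im,*WIDE[k],25):
        if np.hypot(*(e-uv))<14: print(k,"top blob",a,e.round(1))
    print("pred head top",uv.round(1))
E
python3 - <<'E'
from k import *
st();over(2,"yellow",.072)
R=TL(1.2,RT-45);plan([(pocket(2,.032)[0],R,0,2,.01)],ang=4)
E
```

```text
47.7 [0.5433 0.1891 0.2001] F [ 1.1 -0.2 -2.1] g 23.8 j [  29.   31.   12.  -11.  -94. -116.]
err [ 1.  -0.7  0.4] [ 0.03  0.11 -0.13]
yellow top blob 83 [211.3 187.3]
pred head top [210.3 183.4]
[[[0.0,0.007,-0.003],[0.0,0.0,0.0],0],[[0.0,0.008,-0.004],[0.0,0.0,0.1],0],[[0.0,0.007,-0.003],[0.0,-0.1,0.0],0],[[0.001,0.008,-0.003],[0.0,0.0,0.0],0],[[-0.0003,0.007,-0.0033],[0.0,0.0,0.0],0],[[0,0,0],[0,0,0],0],[[0,0,0],[0,0,0],0]]
```

>>> {"api": "jog_arm", "payload": {
  "series": [
    [[0,0.007,-0.003],[0,0,0],0],
    [[0,0.008,-0.004],[0,0,0.1],0],
    [[0.001,0.007,-0.003],[0,-0.1,0],0],
    [[0,0.008,-0.003],[0,0,0],0],
    [[0,0.007,-0.0035],[0,0,0],0],
    [[0,0,0],[0,0,0],0],
    [[0,0,0],[0,0,0],0]
  ]
}}

```text
time_s: 48.62
tcp_pos: [0.5425, 0.1908, 0.1594]
ee_rot: [[-0.021, -0.423, -0.906], [1.0, -0.009, -0.02], [0.0, -0.906, 0.423]]
wrist_force: [0.4, -0.6, -2.4]
gripper_width: 0.273
```

Run:
```python
from k import *
st();over(2,"yellow",.032)
```

```text
48.62 [0.5425 0.1908 0.1594] F [ 0.4 -0.6 -2.4] g 23.8 j [  29.   33.    9.  -11.  -89. -115.]
err [ 0.2  0.9 -0.4] [ 0.05 -0.03  0.  ]
yellow top blob 52 [212.4 188.9]
yellow top blob 28 [226.  191.4]
pred head top [212.8 188.1]
```

>>> {"api": "jog_arm", "payload": {
  "series": [
    [[0,0.007,-0.003],[0,0,0],0],
    [[0,0.007,-0.003],[0,0,0],0],
    [[0,0.007,-0.004],[0,0,0],0],
    [[0,0.006,-0.003],[0,0,0],0],
    [[0,0,0],[0,0,0],0],
    [[0,0,0],[0,0,0],0]
  ]
}}

```text
time_s: 49.42
tcp_pos: [0.5427, 0.1908, 0.1291]
ee_rot: [[-0.021, -0.424, -0.906], [1.0, -0.009, -0.019], [0.0, -0.906, 0.424]]
wrist_force: [-0.7, -0.4, -1.4]
gripper_width: 0.27
```

>>> {"api": "jog_arm", "payload": {
  "series": [
    [[0,0.0018,-0.0008],[0,0,0],0],
    [[0,0.0018,-0.0009],[0,0,0],0],
    [[0,0,0],[0,0,0],0],
    [[0,0,0],[0,0,0],0]
  ]
}}

```text
time_s: 49.92
tcp_pos: [0.5429, 0.1908, 0.1282]
ee_rot: [[-0.023, -0.422, -0.906], [1.0, -0.009, -0.021], [0.001, -0.906, 0.422]]
wrist_force: [-1.5, 0.4, 8.2]
gripper_width: 0.272
```

>>> {"api": "jog_arm", "payload": {
  "series": [
    [[0,0,0],[0,0,0],0.04],
    [[0,0,0],[0,0,0],0.04],
    [[0,0,0],[0,0,0],0.04],
    [[0,0,0],[0,0,0],0.04],
    [[0,-0.018,0.008],[0,0,0],0.04],
    [[0,-0.027,0.013],[0,0,0],0.04],
    [[0,-0.027,0.013],[0,0,0],0.04],
    [[0,-0.027,0.012],[0,0,0],0.04],
    [[0,0,0],[0,0,0],0.04]
  ]
}}

```text
time_s: 51.05
tcp_pos: [0.5441, 0.1911, 0.2368]
ee_rot: [[-0.021, -0.419, -0.908], [1.0, -0.007, -0.02], [0.002, -0.908, 0.419]]
wrist_force: [-0.2, -0.3, -0.3]
gripper_width: 0.458
```

Run:
```python
from k import *
st()
t=cam("top");it=capture("top");cv2.imwrite("pics/t11.png",it[...,::-1]);b=shuttle(it,t,"blue",[.52,-.433,-165],420)
p,R=pick(b)
w=[(np.array([.49,.0,.23]),TL(0,0),.06,0),(p+[0,0,.14],R,.06,2)]
for q in w: print(ik(q[0],q[1]))
plan(w,ang=6,step=.05)
```

```text
51.05 [0.5441 0.1911 0.2368] F [-0.2 -0.3 -0.3] g 39.9 j [  29.   30.   15.  -11.  -98. -117.]
[463 208  14  25 213]
blue [   0.5251   -0.4688 -164.1326] 0.346
(array([  19.,    8.,  -17.,   -0.,  -64., -109.]), np.float64(0.0))
(array([-30.,  32.,   5.,   0., -63., -44.]), np.float64(0.0))
[[[-0.038,0.006,0.01],[-5.0,0.2,0.0],0.06],[[-0.038,0.005,0.01],[-5.0,0.3,-0.1],0.06],[[-0.038,0.003,0.011],[-5.0,0.2,0.0],0.06],[[-0.038,0.003,0.01],[-5.0,0.3,0.0],0.06],[[-0.0382,0.0022,0.011],[-5.0,0.2,-0.1],0.06],[[-0.048,0.008,-0.001],[0.0,-1.6,0.0],0.06],[[-0.047,0.009,0.0],[0.0,-1.6,0.0],0.06],[[-0.048,0.008,0.002],[0.0,-1.6,0.0],0.06],[[-0.047,0.009,0.003],[0.0,-1.5,0.0],0.06],[[-0.048,0.008,0.004],[0.0,-1.6,0.0],0.06]]
[[[-0.047,0.009,0.006],[0.0,-1.6,0.0],0.06],[[-0.047,0.008,0.007],[0.0,-1.6,0.0],0.06],[[-0.047,0.009,0.008],[0.0,-1.6,0.0],0.06],[[-0.047,0.008,0.009],[0.0,-1.6,0.0],0.06],[[-0.046,0.0088,0.0111],[0.0,-1.6,0.0],0.06],[[0,0,0],[0,0,0],0.06],[[0,0,0],[0,0,0],0.06]]
```

>>> {"api": "jog_arm", "payload": {
  "series": [
    [[-0.038,0.006,0.01],[-5.0,0.2,0.0],0.06],
    [[-0.038,0.005,0.01],[-5.0,0.3,-0.1],0.06],
    [[-0.038,0.003,0.011],[-5.0,0.2,0.0],0.06],
    [[-0.038,0.003,0.01],[-5.0,0.3,0.0],0.06],
    [[-0.038,0.002,0.011],[-5.0,0.2,-0.1],0.06],
    [[-0.048,0.008,-0.001],[0.0,-1.6,0.0],0.06],
    [[-0.047,0.009,0.0],[0.0,-1.6,0.0],0.06],
    [[-0.048,0.008,0.002],[0.0,-1.6,0.0],0.06],
    [[-0.047,0.009,0.003],[0.0,-1.5,0.0],0.06],
    [[-0.048,0.008,0.004],[0.0,-1.6,0.0],0.06]
  ]
}}

```text
time_s: 52.35
tcp_pos: [0.494, -0.2395, 0.1863]
ee_rot: [[-0.139, -0.004, -0.99], [0.99, -0.0, -0.139], [0.001, -1.0, 0.004]]
wrist_force: [1.3, -0.6, 0.2]
gripper_width: 0.687
```

>>> {"api": "jog_arm", "payload": {
  "series": [
    [[-0.047,0.009,0.006],[0.0,-1.6,0.0],0.06],
    [[-0.047,0.008,0.007],[0.0,-1.6,0.0],0.06],
    [[-0.047,0.009,0.008],[0.0,-1.6,0.0],0.06],
    [[-0.047,0.008,0.009],[0.0,-1.6,0.0],0.06],
    [[-0.046,0.009,0.011],[0.0,-1.6,0.0],0.06],
    [[0,0,0],[0,0,0],0.06],
    [[0,0,0],[0,0,0],0.06],
    [[0,0,0],[0,0,0],0.06]
  ]
}}

```text
time_s: 53.35
tcp_pos: [0.5001, -0.4748, 0.1454]
ee_rot: [[-0.276, -0.002, -0.961], [0.961, -0.001, -0.276], [-0.0, -1.0, 0.002]]
wrist_force: [-0.1, -0.7, 0.4]
gripper_width: 0.689
```

Run:
```python
from k import *
st();look("blue",(.525,-.469,-168));im=np.ascontiguousarray(capture("wrist"));cv2.imwrite("pics/w12.png",im[...,::-1])
for y in(-165,-175,-185):shuttle(im,cam("wrist"),"blue",[.525,-.469,y],275)
```

```text
53.35 [ 0.5001 -0.4748  0.1454] F [-0.1 -0.7  0.4] g 59.9 j [-30.  31.   5.   0. -63. -44.]
[ 260  148   39   84 2248]
blue L,W [0.0223 0.0654] yaw -172.4 head end [ 0.4547 -0.4809] origin by end [ 0.5241 -0.4717] by border [ 0.5198 -0.4722]
[ 260  148   39   83 2250]
blue [   0.5274   -0.4708 -171.5144] 0.17
[ 260  148   39   83 2250]
blue [   0.5272   -0.4706 -171.7546] 0.17
[ 260  148   39   83 2250]
blue [   0.5273   -0.471  -171.6433] 0.17
```

View pics/w12.png

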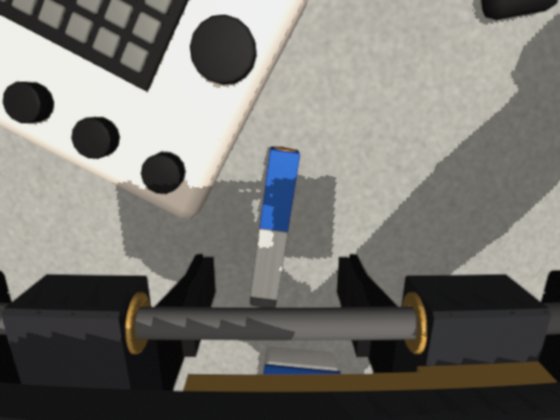

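Run:
```python
from k import *
t=cam("top");w=cam("wrist");im=cv2.imread("pics/t11.png")[195:275,440:560]
cv2.imwrite("pics/c12.png",cv2.resize(im,None,fx=6,fy=6,interpolation=3))
for nm,a,b in(("knob",(505,215.5),(163,172)),("big",(500.5,250.5),(223,49)),("knob2",(524,217.5),(96,137))):
    X=cv2.triangulatePoints(*[np.c_[cv2.Rodrigues(c[2])[0],c[3]] for c in(t,w)],*[cv2.undistortPoints(np.float64([[q]]),c[0],c[1]).reshape(2,1) for c,q in((t,a),(w,b))]);print(nm,(X[:3]/X[3]).ravel().round(4))
b=(.5265,-.4712,-172)
p,R=pick(b);print(p,[(R.T@(np.array(x)-p)).round(3) for x in p2w(w,[(163,172),(190,215)],.04)])
```

```text
knob [ 0.4931 -0.5639  0.0425]
big [ 0.3996 -0.5413  0.041 ]
knob2 [ 0.5011 -0.6541 -0.0391]
[ 0.50075303 -0.4748185   0.005     ] [array([-0.088, -0.035,  0.02 ]), array([-0.065, -0.035, -0.011])]
```

View pics/c12.png

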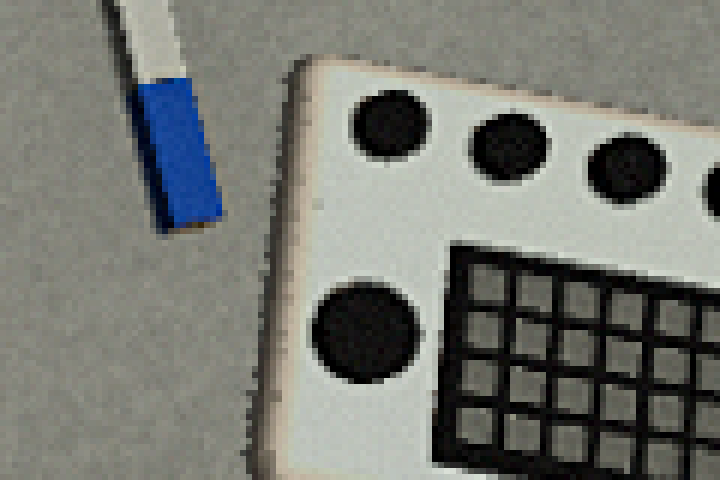

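Run:
```python
from k import *
b=(.5268,-.471,-171.8)
p,R=pick(b);print(p)
plan([(p+[0,0,.025],R,.048,0,.035),(p,R,.048,1,.012)],ang=5)
RB=Rz(CRY)@R45;h,RP=park(.008,.06)
m=np.array([.505,-.26,.19])
print("carry");a=plan([(p+[0,0,.16],R,0,0,.04),(h+[0,0,.04],RP,0,2)],start=(p,R),ang=5,step=.035)
```

```text
[ 0.50106582 -0.47470835  0.005     ]
[[[0.0,0.029,0.0],[0.0,2.0,0.0],0.048],[[0.0,0.029,0.0],[0.0,1.9,0.0],0.048],[[0.0,0.029,-0.001],[0.0,2.0,0.0],0.048],[[0.0002,0.029,0.0002],[-0.1,1.9,-0.1],0.048],[[0.0,0.008,0.0],[0.0,0.0,0.0],0.048],[[0.0,0.009,0.0],[0.0,0.0,0.0],0.048],[[0.0,0.008,0.0],[0.0,0.0,0.0],0.048],[[0,0,0],[0,0,0],0.048]]
carry
[[[0.0,-0.04,0.0],[0.0,0.0,0.0],0],[[0.0,-0.04,0.0],[0.0,0.0,0.0],0],[[0.0,-0.04,0.0],[0.0,0.0,0.0],0],[[0.0,-0.04,0.0],[0.0,0.0,0.0],0],[[0.032,-0.001,-0.006],[3.5,-0.2,0.1],0],[[0.033,-0.002,-0.006],[3.4,-0.2,0.1],0],[[0.032,-0.002,-0.006],[3.5,-0.2,0.0],0],[[0.033,-0.003,-0.006],[3.4,-0.2,0.1],0],[[0.032,-0.002,-0.006],[3.5,-0.2,0.1],0],[[0.032,-0.004,-0.006],[3.5,-0.2,0.1],0]]
[[[0.033,-0.003,-0.005],[3.4,-0.2,0.1],0],[[0.032,-0.005,-0.006],[3.5,-0.2,0.1],0],[[0.032,-0.004,-0.006],[3.4,-0.2,0.0],0],[[0.032,-0.005,-0.005],[3.5,-0.2,0.1],0],[[0.033,-0.005,-0.005],[3.5,-0.2,0.1],0],[[0.032,-0.006,-0.005],[3.4,-0.2,0.1],0],[[0.032,-0.0054,-0.0046],[3.5,-0.2,0.1],0],[[0,0,0],[0,0,0],0],[[0,0,0],[0,0,0],0]]
```

>>> {"api": "jog_arm", "payload": {
  "series": [
    [[0,0.029,0],[0,2.0,0],0.048],
    [[0,0.029,0],[0,1.9,0],0.048],
    [[0,0.029,0],[0,2.0,0],0.048],
    [[0,0.029,0],[0,1.9,0],0.048],
    [[0,0.008,0],[0,0,0],0.048],
    [[0,0.009,0],[0,0,0],0.048],
    [[0,0.008,0],[0,0,0],0.048],
    [[0,0,0],[0,0,0],0.048],
    [[0,0,0],[0,0,0],0],
    [[0,0,0],[0,0,0],0]
  ]
}}

```text
time_s: 54.7
tcp_pos: [0.5001, -0.4764, 0.005]
ee_rot: [[-0.141, -0.0, -0.99], [0.99, -0.002, -0.141], [-0.002, -1.0, 0.001]]
wrist_force: [0.1, 0.6, -0.2]
gripper_width: 0.405
```

>>> {"api": "jog_arm", "payload": {
  "series": [
    [[0,0,0],[0,0,0],0.0],
    [[0,0,0],[0,0,0],0.0],
    [[0,0,0],[0,0,0],0.0],
    [[0,0,0],[0,0,0],0.0]
  ]
}}

```text
time_s: 55.2
tcp_pos: [0.4998, -0.4761, 0.0047]
ee_rot: [[-0.141, -0.001, -0.99], [0.99, -0.001, -0.141], [-0.001, -1.0, 0.001]]
wrist_force: [-1.0, 1.1, 2.7]
gripper_width: 0.275
```

>>> {"api": "jog_arm", "payload": {
  "series": [
    [[0,-0.012,0],[0,0,0],0],
    [[0,-0.028,0],[0,0,0],0],
    [[0,-0.04,0],[0,0,0],0],
    [[0,-0.04,0],[0,0,0],0],
    [[0,-0.04,0],[0,0,0],0],
    [[0.032,-0.001,-0.006],[3.5,-0.2,0.1],0],
    [[0.033,-0.002,-0.006],[3.4,-0.2,0.1],0],
    [[0.032,-0.002,-0.006],[3.5,-0.2,0.0],0],
    [[0.033,-0.003,-0.006],[3.4,-0.2,0.1],0],
    [[0.032,-0.002,-0.006],[3.5,-0.2,0.1],0]
  ]
}}

```text
time_s: 56.45
tcp_pos: [0.5067, -0.3101, 0.1708]
ee_rot: [[-0.159, -0.295, -0.942], [0.987, -0.053, -0.15], [-0.006, -0.954, 0.3]]
wrist_force: [-0.1, 0.0, -1.4]
gripper_width: 0.276
```

>>> {"api": "jog_arm", "payload": {
  "series": [
    [[0.032,-0.004,-0.006],[3.5,-0.2,0.1],0],
    [[0.033,-0.003,-0.005],[3.4,-0.2,0.1],0],
    [[0.032,-0.005,-0.006],[3.5,-0.2,0.1],0],
    [[0.032,-0.004,-0.006],[3.4,-0.2,0.0],0],
    [[0.032,-0.005,-0.005],[3.5,-0.2,0.1],0],
    [[0.033,-0.005,-0.005],[3.5,-0.2,0.1],0],
    [[0.032,-0.006,-0.005],[3.4,-0.2,0.1],0],
    [[0.032,-0.0055,-0.0045],[3.5,-0.2,0.1],0],
    [[0,0,0],[0,0,0],0],
    [[0,0,0],[0,0,0],0]
  ]
}}

```text
time_s: 57.7
tcp_pos: [0.5173, -0.0475, 0.1807]
ee_rot: [[-0.189, -0.695, -0.694], [0.982, -0.135, -0.133], [-0.001, -0.707, 0.708]]
wrist_force: [0.6, 0.3, -1.1]
gripper_width: 0.276
```

Run:
```python
from k import *
st();held("blue")
h,RP=park(.008,.06);l,_=park(.005,.003);s=sense();print("err",1e3*(s['tcp_pos']-h-[0,0,.04]))
plan([(h,RP,0,1,.025),(l,RP,0,1,.013)],ang=4)
```

```text
57.7 [ 0.5173 -0.0475  0.1807] F [ 0.6  0.3 -1.1] g 24.0 j [  12.   38.    8.   -1. -106.  -91.]
blue blob x,y,w,h [247 188  57  82] pred [[247.0, 197.0], [307.0, 198.0], [251.0, 184.0], [303.0, 184.0]]
err [-0.50318669 -1.88538303 -0.6058963 ]
[[[0.001,0.014,-0.014],[0.0,-0.1,0.0],0],[[0.0008,0.0132,-0.0145],[0.0,0.0,0.0],0],[[0,0,0],[0,0,0],0],[[0.0,0.011,-0.001],[0.0,0.0,0.0],0],[[0.0,0.012,0.0],[0.0,0.0,0.0],0],[[0.0,0.011,-0.001],[0.0,0.0,0.0],0],[[0.0,0.012,0.0],[0.0,0.0,0.0],0],[[0.0,0.011,-0.001],[0.0,0.0,0.0],0],[[0,0,0],[0,0,0],0]]
```

>>> {"api": "jog_arm", "payload": {
  "series": [
    [[0.001,0.014,-0.014],[0,-0.1,0],0],
    [[0.001,0.013,-0.0145],[0,0,0],0],
    [[0,0,0],[0,0,0],0],
    [[0,0.011,-0.001],[0,0,0],0],
    [[0,0.012,0],[0,0,0],0],
    [[0,0.011,-0.001],[0,0,0],0],
    [[0,0.012,0],[0,0,0],0],
    [[0,0.006,-0.001],[0,0,0],0],
    [[0,0.005,0],[0,0,0],0],
    [[0,0,0],[0,0,0],0]
  ]
}}

```text
time_s: 59.0
tcp_pos: [0.4801, -0.0525, 0.0989]
ee_rot: [[-0.19, -0.696, -0.693], [0.982, -0.134, -0.134], [0.0, -0.706, 0.708]]
wrist_force: [0.3, -1.3, -1.5]
gripper_width: 0.27
```

>>> {"api": "jog_arm", "payload": {
  "series": [
    [[0,0,0],[0,0,0],0.045],
    [[0,0,0],[0,0,0],0.045],
    [[0,0,0],[0,0,0],0.045],
    [[0,0,0],[0,0,0],0.045],
    [[0,0,0],[0,0,0],0.045],
    [[0,-0.03,0],[0,0,0],0.05],
    [[0,-0.03,0],[0,0,0],0.05],
    [[0,0,0],[0,0,0],0.05]
  ]
}}

```text
time_s: 60.0
tcp_pos: [0.5236, -0.0441, 0.1421]
ee_rot: [[-0.19, -0.692, -0.696], [0.982, -0.134, -0.135], [0.0, -0.709, 0.705]]
wrist_force: [-0.6, -0.8, 0.2]
gripper_width: 0.569
```

>>> {"api": "jog_arm", "payload": {
  "series": [
    [[0.0,0.003,0.005],[-5.0,0.0,0.0],0.05],
    [[0.0,0.002,0.005],[-5.0,0.0,0.0],0.05],
    [[0.0,0.002,0.005],[-5.0,0.0,0.0],0.05],
    [[0.0,0.001,0.006],[-5.0,0.0,0.0],0.05],
    [[0.0,0.001,0.005],[-5.0,0.0,0.0],0.05],
    [[0.0,0.0,0.006],[-5.0,0.0,0.0],0.05],
    [[0.0,0.0,0.006],[-5.0,0.0,0.0],0.05],
    [[0.0,-0.001,0.005],[-5.0,0.0,0.0],0.05],
    [[0.0,-0.001,0.006],[-5.0,0.0,0.0],0.05],
    [[0.0,-0.002,0.005],[-5.0,0.0,0.0],0.05]
  ]
}}

```text
time_s: 61.25
tcp_pos: [0.4675, -0.0548, 0.1572]
ee_rot: [[-0.19, 0.085, -0.978], [0.982, 0.017, -0.189], [0.001, -0.996, -0.087]]
wrist_force: [-0.2, 0.4, 0.5]
gripper_width: 0.573
```

>>> {"api": "jog_arm", "payload": {
  "series": [
    [[0.0,-0.002,0.005],[-5.0,0.0,0.0],0.05],
    [[0.0,-0.002,0.005],[-5.0,0.0,0.0],0.05],
    [[0.0,-0.003,0.005],[-5.0,0.0,0.0],0.05],
    [[0,0,0],[0,0,0],0.05],
    [[0,0,0],[0,0,0],0.05]
  ]
}}

```text
time_s: 61.88
tcp_pos: [0.4538, -0.0576, 0.1624]
ee_rot: [[-0.19, 0.334, -0.923], [0.982, 0.065, -0.179], [0.0, -0.94, -0.34]]
wrist_force: [0.1, -0.6, -0.1]
gripper_width: 0.578
```

Run:
```python
from k import *
st();parked("blue");s=sense();g,R=regrip();print((1e3*R.T@(s['tcp_pos']-g)).round(1))
plan([(g,R,.05,1,.02),(g,R,0,6)],ang=4)
```

```text
61.88 [ 0.4538 -0.0576  0.1624] F [ 0.1 -0.6 -0.1] g 50.3 j [ 14.   0. -41.   2. -29. -95.]
blue blob x,y,w,h [256 216  39  41] pred [254. 215.  43.  43.]
[  0.8 -68.7  -1.4]
[[[0.0,0.017,0.0],[0.0,0.0,0.0],0.05],[[0.0,0.017,0.001],[-0.1,0.0,0.0],0.05],[[-0.001,0.018,0.0],[0.0,0.0,0.0],0.05],[[0.0001,0.0167,0.0003],[0.0,0.0,0.0],0.05],[[0,0,0],[0,0,0],0.05],[[0.0,0.0,0.0],[0.0,0.0,0.0],0],[[0,0,0],[0,0,0],0],[[0,0,0],[0,0,0],0],[[0,0,0],[0,0,0],0],[[0,0,0],[0,0,0],0]]
[[[0,0,0],[0,0,0],0],[[0,0,0],[0,0,0],0]]
```

>>> {"api": "jog_arm", "payload": {
  "series": [
    [[0,0.017,0.0005],[0,0,0],0.05],
    [[0,0.017,0.0005],[0,0,0],0.05],
    [[-0.0008,0.017,0.0005],[0,0,0],0.05],
    [[0,0.0175,0],[0,0,0],0.05],
    [[0,0,0],[0,0,0],0.05],
    [[0,0,0],[0,0,0],0],
    [[0,0,0],[0,0,0],0],
    [[0,0,0],[0,0,0],0],
    [[0,0,0],[0,0,0],0],
    [[0,0,0],[0,0,0],0]
  ]
}}

```text
time_s: 63.18
tcp_pos: [0.4754, -0.0542, 0.098]
ee_rot: [[-0.19, 0.335, -0.923], [0.982, 0.065, -0.179], [0.0, -0.94, -0.341]]
wrist_force: [-2.2, 0.6, 4.5]
gripper_width: 0.275
```

Run:
```python
from k import *
st();s=sense();g,R=regrip();RB=Rz(CRY)@R45;n=RB@[0,0,1]
h,RP=pocket(3,.072);p=s['tcp_pos'];print((1e3*R.T@(p-g)).round(1))
w=[(p+n*.04,R,0,0,.02),(p+n*.04+[0,0.02,.10],R,0,0,.03),(p+n*.04+[0,.06,.13],TL(8,RT-45),0,0),(h,RP,0,2)]
plan(w,ang=5,step=.03)
```

```text
63.17 [ 0.4754 -0.0542  0.098 ] F [-2.2  0.6  4.5] g 23.9 j [ 14.   9. -45.   3. -17. -95.]
[ 0.1 -0.7  0.6]
[[[0.0,-0.006,-0.012],[0.0,0.0,0.0],0],[[0.0,-0.005,-0.012],[0.0,0.0,0.0],0],[[0.0,-0.0059,-0.0122],[0.0,0.0,0.0],0],[[0.005,-0.023,-0.009],[0.0,0.0,0.0],0],[[0.005,-0.023,-0.01],[0.0,0.0,0.0],0],[[0.005,-0.024,-0.009],[0.0,0.0,0.0],0],[[0.0047,-0.0227,-0.0098],[0.0,0.0,0.0],0],[[0.004,-0.003,-0.002],[4.5,0.3,0.0],0],[[0.004,-0.002,-0.001],[4.5,0.3,0.0],0],[[0.004,-0.003,-0.002],[4.5,0.3,0.0],0]]
[[[0.004,-0.003,-0.001],[4.5,0.3,0.0],0],[[0.004,-0.003,0.0],[4.5,0.3,-0.1],0],[[0.004,-0.003,-0.001],[4.5,0.3,0.0],0],[[0.004,-0.003,0.0],[4.5,0.3,0.0],0],[[0.004,-0.003,0.0],[4.5,0.3,0.0],0],[[0.004,-0.003,0.0],[4.5,0.3,0.0],0],[[0.0035,-0.003,0.0006],[4.5,0.3,0.0],0],[[0.022,0.005,-0.015],[0.0,1.2,-0.6],0],[[0.023,0.006,-0.015],[0.0,1.3,-0.6],0],[[0.023,0.006,-0.014],[0.0,1.2,-0.5],0]]
[[[0.023,0.006,-0.013],[0.0,1.3,-0.6],0],[[0.0233,0.0065,-0.0133],[0.0,1.2,-0.6],0],[[0,0,0],[0,0,0],0],[[0,0,0],[0,0,0],0]]
```

>>> {"api": "jog_arm", "payload": {
  "series": [
    [[0.0,-0.006,-0.012],[0,0,0],0],
    [[0.0,-0.005,-0.012],[0,0,0],0],
    [[0.0,-0.006,-0.0125],[0,0,0],0],
    [[0.005,-0.023,-0.009],[0,0,0],0],
    [[0.005,-0.023,-0.01],[0,0,0],0],
    [[0.005,-0.024,-0.009],[0,0,0],0],
    [[0.0045,-0.023,-0.01],[0,0,0],0],
    [[0.004,-0.003,-0.002],[4.5,0.3,0.0],0],
    [[0.004,-0.002,-0.001],[4.5,0.3,0.0],0],
    [[0.004,-0.003,-0.002],[4.5,0.3,0],0]
  ]
}}

```text
time_s: 64.42
tcp_pos: [0.504, -0.0164, 0.2359]
ee_rot: [[-0.175, 0.107, -0.979], [0.985, 0.023, -0.173], [0.004, -0.994, -0.11]]
wrist_force: [0.2, 0.6, -1.1]
gripper_width: 0.275
```

>>> {"api": "jog_arm", "payload": {
  "series": [
    [[0.004,-0.003,-0.001],[4.5,0.3,0.0],0],
    [[0.004,-0.003,0.0],[4.5,0.3,-0.1],0],
    [[0.004,-0.003,-0.001],[4.5,0.3,0.0],0],
    [[0.004,-0.003,0.0],[4.5,0.3,0.0],0],
    [[0.004,-0.003,0.0],[4.5,0.3,0.0],0],
    [[0.004,-0.003,0.0],[4.5,0.3,0],0],
    [[0.0035,-0.003,0.0005],[4.5,0.3,0.0],0],
    [[0.022,0.005,-0.015],[0.0,1.2,-0.6],0],
    [[0.023,0.006,-0.015],[0.0,1.3,-0.6],0],
    [[0.023,0.006,-0.014],[0.0,1.2,-0.5],0]
  ]
}}

```text
time_s: 65.68
tcp_pos: [0.5289, 0.0834, 0.2216]
ee_rot: [[-0.068, -0.423, -0.904], [0.998, -0.029, -0.062], [-0.0, -0.906, 0.424]]
wrist_force: [0.6, -0.5, -0.4]
gripper_width: 0.272
```

>>> {"api": "jog_arm", "payload": {
  "series": [
    [[0.023,0.006,-0.013],[0.0,1.3,-0.6],0],
    [[0.0235,0.0065,-0.013],[0.0,1.2,-0.6],0],
    [[0,0,0],[0,0,0],0],
    [[0,0,0],[0,0,0],0],
    [[0,0,0],[0,0,0],0]
  ]
}}

```text
time_s: 66.3
tcp_pos: [0.5438, 0.1293, 0.2004]
ee_rot: [[-0.02, -0.423, -0.906], [1.0, -0.009, -0.018], [-0.0, -0.906, 0.423]]
wrist_force: [-0.6, -0.1, -1.6]
gripper_width: 0.275
```

Run:
```python
from k import *
st();over(3,"blue",.072)
R=TL(1.2,RT-45);plan([(pocket(3,.032)[0],R,0,2,.01)],ang=4)
```

```text
66.3 [0.5438 0.1293 0.2004] F [-0.6 -0.1 -1.6] g 23.9 j [  24.   30.   10.  -10.  -93. -112.]
err [ 0.2 -0.5  0.6] [ 0.05  0.04 -0.01]
blue top blob 54 [236.3 182.2]
pred head top [236.6 182. ]
[[[0.0,0.007,-0.003],[0.0,0.0,0.0],0],[[0.0,0.008,-0.004],[0.0,0.0,0.0],0],[[0.0,0.007,-0.003],[0.0,0.0,0.0],0],[[0.0,0.007,-0.004],[0.0,0.0,0.0],0],[[0.0005,0.0078,-0.003],[0.0,0.0,0.0],0],[[0,0,0],[0,0,0],0],[[0,0,0],[0,0,0],0]]
```

>>> {"api": "jog_arm", "payload": {
  "series": [
    [[0,0.007,-0.003],[0,0,0],0],
    [[0,0.008,-0.004],[0,0,0],0],
    [[0,0.007,-0.003],[0,0,0],0],
    [[0,0.007,-0.004],[0,0,0],0],
    [[0.0005,0.008,-0.003],[0,0,0],0],
    [[0,0,0],[0,0,0],0],
    [[0,0,0],[0,0,0],0]
  ]
}}

```text
time_s: 67.22
tcp_pos: [0.5435, 0.1304, 0.1592]
ee_rot: [[-0.021, -0.424, -0.906], [1.0, -0.009, -0.019], [-0.0, -0.906, 0.424]]
wrist_force: [0.1, -0.7, 0.2]
gripper_width: 0.276
```

>>> {"api": "jog_arm", "payload": {
  "series": [
    [[0,0.003,-0.0015],[0,0,0],0],
    [[0,0,0],[0,0,0],0]
  ]
}}

```text
time_s: 67.47
tcp_pos: [0.5433, 0.1303, 0.1556]
ee_rot: [[-0.021, -0.424, -0.905], [1.0, -0.009, -0.019], [-0.0, -0.905, 0.424]]
wrist_force: [0.2, 0.5, -1.5]
gripper_width: 0.274
```

>>> {"api": "jog_arm", "payload": {
  "series": [
    [[0,0.007,-0.003],[0,0,0],0],
    [[0,0.007,-0.004],[0,0,0],0],
    [[0,0.007,-0.003],[0,0,0],0],
    [[0,0.003,-0.0015],[0,0,0],0],
    [[0,0.0018,-0.0008],[0,0,0],0],
    [[0,0,0],[0,0,0],0],
    [[0,0,0],[0,0,0],0]
  ]
}}

```text
time_s: 68.35
tcp_pos: [0.5433, 0.1302, 0.1285]
ee_rot: [[-0.021, -0.424, -0.905], [1.0, -0.01, -0.019], [-0.001, -0.905, 0.425]]
wrist_force: [-1.1, 0.1, 5.0]
gripper_width: 0.274
```

>>> {"api": "jog_arm", "payload": {
  "series": [
    [[0,0,0],[0,0,0],0.04],
    [[0,0,0],[0,0,0],0.04],
    [[0,0,0],[0,0,0],0.04],
    [[0,0,0],[0,0,0],0.04],
    [[0,-0.018,0.008],[0,0,0],0.04],
    [[0,-0.027,0.013],[0,0,0],0.04],
    [[0,-0.027,0.013],[0,0,0],0.04],
    [[0,-0.027,0.012],[0,0,0],0.04],
    [[0,0,0],[0,0,0],0.04]
  ]
}}

```text
time_s: 69.47
tcp_pos: [0.5451, 0.1306, 0.2387]
ee_rot: [[-0.021, -0.419, -0.908], [1.0, -0.007, -0.02], [0.001, -0.908, 0.419]]
wrist_force: [-0.1, 0.1, -0.5]
gripper_width: 0.46
```

Run:
```python
from k import *
st();R=TL(1.2,0)
w=[(np.array([.42,.175,.20]),R,0,0),(np.array([.370,.186,.12]),R,0,0),(np.array([.370,.186,.05]),R,0,2,.02)]
for q in w+[(np.array([.37,.186,.03]),R),(np.array([.535,.19,.03]),R)]: print(ik(q[0],q[1]))
plan(w,ang=5,step=.03)
```

```text
69.47 [0.5451 0.1306 0.2387] F [-0.1  0.1 -0.5] g 40.1 j [  24.   28.   13.  -10.  -97. -112.]
(array([  43.,    6.,  -24.,   -0.,  -59., -132.]), np.float64(0.0))
(array([  49.,    8.,  -36.,   -0.,  -46., -138.]), np.float64(0.0))
(array([  49.,   15.,  -41.,   -0.,  -34., -138.]), np.float64(0.0))
(array([  49.,   17.,  -42.,   -0.,  -31., -138.]), np.float64(0.0))
(array([  36.,   29.,  -21.,   -0.,  -41., -125.]), np.float64(0.0))
[[[0.009,0.017,0.019],[-5.0,0.0,0.0],0],[[0.01,0.016,0.021],[-4.9,0.0,0.0],0],[[0.009,0.014,0.022],[-5.0,0.0,0.0],0],[[0.01,0.012,0.023],[-4.9,0.0,0.1],0],[[0.009,0.0097,0.0243],[-5.0,0.0,0.0],0],[[0.003,0.02,0.012],[0.0,0.0,0.0],0],[[0.003,0.02,0.013],[0.0,0.0,0.0],0],[[0.003,0.02,0.012],[0.0,0.0,0.0],0],[[0.003,0.0199,0.0128],[0.0,0.0,0.0],0],[[0.0,0.018,0.0],[0.0,0.0,0.0],0]]
[[[0.0,0.017,0.0],[0.0,0.0,0.0],0],[[0.0,0.018,0.0],[0.0,0.0,0.0],0],[[0.0001,0.017,0.0],[0.0,0.0,0.0],0],[[0,0,0],[0,0,0],0],[[0,0,0],[0,0,0],0]]
```

>>> {"api": "jog_arm", "payload": {
  "series": [
    [[0.009,0.017,0.019],[-5.0,0.0,0.0],0],
    [[0.01,0.016,0.021],[-4.9,0.0,0.0],0],
    [[0.009,0.014,0.022],[-5.0,0.0,0.0],0],
    [[0.01,0.012,0.023],[-4.9,0.0,0.1],0],
    [[0.009,0.01,0.0245],[-5.0,0.0,0.0],0],
    [[0.003,0.02,0.012],[0.0,0.0,0.0],0],
    [[0.003,0.02,0.013],[0.0,0.0,0.0],0],
    [[0.003,0.02,0.012],[0.0,0.0,0.0],0],
    [[0.003,0.02,0.013],[0.0,0.0,0.0],0],
    [[0,0,0],[0,0,0],0]
  ]
}}

```text
time_s: 70.72
tcp_pos: [0.366, 0.1841, 0.1165]
ee_rot: [[-0.022, -0.009, -1.0], [1.0, -0.006, -0.022], [-0.006, -1.0, 0.009]]
wrist_force: [0.2, -0.3, 0.5]
gripper_width: 0.005
```

>>> {"api": "jog_arm", "payload": {
  "series": [
    [[0,0,0],[0,0,0],0],
    [[0,0,0],[0,0,0],0]
  ]
}}

```text
time_s: 70.97
tcp_pos: [0.3685, 0.1859, 0.1188]
ee_rot: [[-0.021, -0.004, -1.0], [1.0, -0.001, -0.021], [-0.001, -1.0, 0.004]]
wrist_force: [-0.5, 0.4, -0.1]
gripper_width: 0.003
```

Run:
```python
from k import *
st();R=TL(1.2,0)
t=capture("top");cv2.imwrite("pics/t13.png",t[...,::-1]);c=cam("top")
for n,k in((1,"red"),(2,"yellow"),(3,"blue")):
    uv=w2p(c,[[*POCK[n],FLOOR+.14],[*POCK[n],FLOOR+.105]])
    print(k,[(a,e.round(1).tolist()) for a,e,m in blobs(t,*WIDE[k],25) if np.hypot(*(e-uv[1]))<14],uv.round(1).tolist())
a=plan([(np.array([.370,.186,.03]),R,0,2,.02)],ang=4)
```

```text
70.97 [0.3685 0.1859 0.1188] F [-0.5  0.4 -0.1] g 0.3 j [  49.    8.  -36.   -0.  -46. -138.]
red [(np.int32(132), [194.6, 195.9])] [[190.0, 193.0], [192.6, 196.7]]
yellow [(np.int32(101), [214.6, 195.0]), (np.int32(31), [224.9, 191.2])] [[214.7, 191.7], [216.7, 195.4]]
blue [(np.int32(49), [238.2, 191.0]), (np.int32(30), [248.5, 190.4]), (np.int32(37), [241.0, 198.9])] [[239.5, 190.3], [240.8, 194.1]]
[[[0.0,0.018,0.0],[0.0,0.0,0.0],0],[[0.0,0.018,-0.001],[-0.1,0.0,0.0],0],[[0.0,0.017,0.0],[0.0,0.0,0.0],0],[[0.0,0.018,0.0],[-0.1,0.0,0.0],0],[[0.0002,0.0178,-0.0008],[0.0,0.0,-0.1],0],[[0,0,0],[0,0,0],0],[[0,0,0],[0,0,0],0]]
```

>>> {"api": "jog_arm", "payload": {
  "series": [
    [[0,0.018,0],[0,0,0],0],
    [[0,0.018,-0.001],[0,0,0],0],
    [[0,0.017,0],[0,0,0],0],
    [[0,0.018,0],[0,0,0],0],
    [[0,0.018,-0.001],[0,0,0],0],
    [[0,0,0],[0,0,0],0],
    [[0,0,-0.008],[0,0,0],0],
    [[0,0,-0.008],[0,0,0],0],
    [[0,0,-0.006],[0,0,0],0],
    [[0,0,-0.006],[0,0,0],0]
  ]
}}

```text
time_s: 72.28
tcp_pos: [0.3971, 0.1857, 0.0291]
ee_rot: [[-0.02, -0.006, -1.0], [1.0, -0.002, -0.02], [-0.002, -1.0, 0.006]]
wrist_force: [-4.1, 1.4, 2.5]
gripper_width: 0.004
```

>>> {"api": "jog_arm", "payload": {
  "series": [
    [[0,0,-0.006],[0,0,0],0],
    [[0,0,-0.008],[0,0,0],0],
    [[0,0,-0.01],[0,0,0],0],
    [[0,0,-0.01],[0,0,0],0],
    [[0,0,-0.01],[0,0,0],0],
    [[0,0,-0.01],[0,0,0],0],
    [[0,0,-0.01],[0,0,0],0],
    [[0,0,-0.01],[0,0,0],0],
    [[0,0,-0.01],[0,0,0],0],
    [[0,0,-0.01],[0,0,0],0]
  ]
}}

```text
time_s: 73.53
tcp_pos: [0.4914, 0.1876, 0.0285]
ee_rot: [[-0.021, -0.006, -1.0], [1.0, -0.003, -0.021], [-0.003, -1.0, 0.006]]
wrist_force: [-6.0, -0.3, 3.8]
gripper_width: 0.008
```

>>> {"api": "jog_arm", "payload": {
  "series": [
    [[0,0,-0.01],[0,0,0],0],
    [[0,0,-0.01],[0,0,0],0],
    [[0,0,-0.008],[0,0,0],0],
    [[0,0,-0.005],[0,0,0],0],
    [[0,0,-0.003],[0,0,0],0],
    [[0,0,0],[0,0,0],0]
  ]
}}

```text
time_s: 74.28
tcp_pos: [0.5276, 0.1883, 0.0282]
ee_rot: [[-0.021, -0.005, -1.0], [1.0, -0.003, -0.021], [-0.002, -1.0, 0.005]]
wrist_force: [-3.1, -1.6, 2.3]
gripper_width: 0.004
```

>>> {"api": "jog_arm", "payload": {
  "series": [
    [[0,0,-0.003],[0,0,0],0],
    [[0,0,-0.002],[0,0,0],0],
    [[0,0,0],[0,0,0],0],
    [[0,0,0],[0,0,0],0]
  ]
}}

```text
time_s: 74.78
tcp_pos: [0.5319, 0.1884, 0.0282]
ee_rot: [[-0.021, -0.006, -1.0], [1.0, -0.003, -0.021], [-0.003, -1.0, 0.006]]
wrist_force: [-5.0, -1.1, 3.3]
gripper_width: 0.007
```

>>> {"api": "jog_arm", "payload": {
  "series": [
    [[0,0,-0.002],[0,0,0],0],
    [[0,0,-0.002],[0,0,0],0],
    [[0,0,0],[0,0,0],0],
    [[0,0,0],[0,0,0],0]
  ]
}}

```text
time_s: 75.28
tcp_pos: [0.5321, 0.1882, 0.0281]
ee_rot: [[-0.02, -0.013, -1.0], [1.0, -0.005, -0.02], [-0.004, -1.0, 0.013]]
wrist_force: [-15.8, 2.9, 10.5]
gripper_width: 0.003
```

>>> {"api": "jog_arm", "payload": {
  "series": [
    [[0,0,-0.002],[0,0,0],0],
    [[0,0,-0.001],[0,0,0],0],
    [[0,0,0],[0,0,0],0],
    [[0,0,0],[0,0,0],0]
  ]
}}

```text
time_s: 75.78
tcp_pos: [0.5321, 0.1881, 0.028]
ee_rot: [[-0.02, -0.018, -1.0], [1.0, -0.006, -0.02], [-0.006, -1.0, 0.019]]
wrist_force: [-24.5, 6.4, 16.4]
gripper_width: 0.006
```

>>> {"api": "jog_arm", "payload": {
  "series": [
    [[0,0,0.005],[0,0,0],0],
    [[0,0,0.012],[0,0,0],0],
    [[0,0,0.02],[0,0,0],0],
    [[0,-0.03,0.01],[0,0,0],0],
    [[0,-0.04,0.01],[0,0,0],0],
    [[0,-0.04,0],[0,0,0],0],
    [[-0.04,-0.04,0],[0,0,0],0],
    [[-0.05,-0.02,0],[0,0,0],0],
    [[-0.05,0,0],[0,0,0],0],
    [[-0.05,0,0],[0,0,0],0]
  ]
}}

```text
time_s: 77.03
tcp_pos: [0.4886, -0.0031, 0.2]
ee_rot: [[-0.022, 0.0, -1.0], [1.0, -0.001, -0.022], [-0.001, -1.0, -0.0]]
wrist_force: [0.6, -0.6, 0.1]
gripper_width: 0.003
```

>>> {"api": "jog_arm", "payload": {
  "series": [
    [[-0.05,0,0],[0,0,0],0],
    [[-0.05,0,0],[0,0,0],0],
    [[0,0,0],[0,0,0],0],
    [[0,0,0],[0,0,0],0]
  ]
}}

```text
time_s: 77.53
tcp_pos: [0.4899, -0.1019, 0.1994]
ee_rot: [[-0.02, -0.003, -1.0], [1.0, -0.002, -0.02], [-0.002, -1.0, 0.003]]
wrist_force: [-0.2, 0.5, -1.4]
gripper_width: 0.004
```

Run:
```python
from k import *
st();t=capture("top");sc=capture("scene");c=cam("top")
cv2.imwrite("pics/t14.png",t[...,::-1])
for q in("red","yellow","blue"):
    for a,e,m in blobs(t,*COL[q],25):
        P=p2w(c,[e],.012)[0]
        if .08<P[1]<.33 and .5<P[0]<.9: print(q,a,e.round(1),P[:2].round(4))
o=np.zeros((600,800,3),np.uint8);o[:300,:]=cv2.resize(t[70:235,120:560],(800,300),interpolation=3);o[300:,:400]=cv2.resize(sc[190:340,130:330],None,fx=2,fy=2,interpolation=3);o[300:,400:]=cv2.resize(sc[60:210,190:390],None,fx=2,fy=2,interpolation=3)
cv2.imwrite("pics/c14.png",o[...,::-1])
```

```text
77.53 [ 0.4899 -0.1019  0.1994] F [-0.2  0.5 -1.4] g 0.4 j [  7.  11. -19.   0. -60. -96.]
red 59 [196.9 160.7] [0.6833 0.261 ]
red 307 [200.  179.1] [0.6298 0.2519]
yellow 176 [217.9 177.8] [0.6319 0.2028]
blue 1094 [208.8  98.4] [0.8696 0.2286]
blue 300 [210.5 146.3] [0.7242 0.2232]
blue 56 [240.1 158.1] [0.6865 0.141 ]
```

View pics/c14.png

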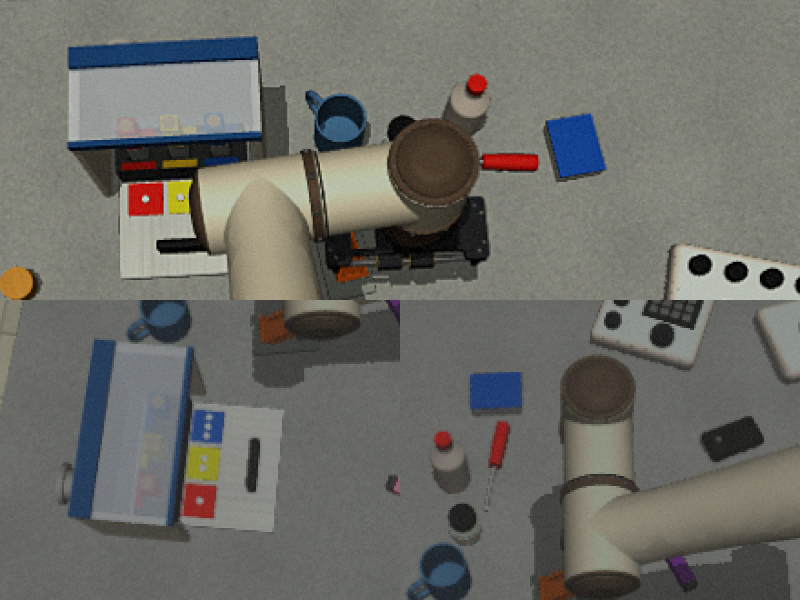

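```bash
python3 -c "
from station import *
print(sense()['wrist_force'].round(1),finish_job())"
```

```text
the job is handed in; nothing more can be done
[-0.6  0.6  0.1] None
```

All three shuttles were there. I loaded them in order (red into pocket 1, yellow into 2, blue into 3), pushed the tray fully home and handed the job in at about 78 s of the 210 s.

**What I did**
- **Tray:** It started about 18 mm out. I pulled it to its stop; one overpull reached about 76 N at the wrist, under the 120 N limit.
- **Shuttles:** Each one was parked in the cradle head uphill, let go, then taken again by its head and lowered until it met the pocket floor. Blue had been knocked about 4 cm aside partway through, so I measured it again before picking it up.
- **First reach:** My first attempt at red stopped short of its target and closed on air. Nothing was touched, and I redid it with a different wrist orientation.

**Last checks**
- **Seating:** All three shuttles met the floor at the same height (0.1281 to 0.1285 m at the tool tip). That is about 3 mm higher than my first image estimate, so I corrected the floor height.
- **Tray home:** The tray travelled 0.140 m by the patch positions, and pushing on at the end only raised the force, to about 24 N along the push.
- **Final pictures:** All three heads show through the clear top of the hood, and the bystanders I could see looked in place. The arm hid the handle end of the tray, part of the cradle and the jar, so those were not checked.
- **Robot:** The gripper was empty and clear of everything, with wrist force near zero.

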